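Sort the hand press bits into their trays

ROBOT

A 6-joint arm with a two-finger parallel gripper is mounted at the origin on the work surface. World frame = base frame: x ahead of the robot, y to its left, z up, the work surface at z = 0. Lengths are in m, angles in degrees, forces in N, time in s.
With the tool pointing down it reaches from about 0.35 to 0.875 m from the base axis. Payload 4.2 kg.
Tool frame: the origin (TCP) lies at the very end of the fingers, on their centre line; the grasp point (between the pads) lies 19 mm behind it; z points along the fingers, y is the line along which they close (so a half turn about z gives the same grasp; the last joint's range is limited). The gripper opens to 87 mm and grips with 3 to 60 N. Pads are 19 mm wide; open, the fingers measure 117 mm over their backs; the gripper's body (75 mm by 190 mm) begins 51 mm behind the grasp point.
Start: joints at [87.181, 22.042, 0.453, 0, -68.411, -14.817], TCP at [0.189, 0.596, 0.196] pointing down, gripper open.
Joint ranges: [-179.83, 179.83], [-69.29, 118.12], [-61.27, 80.66], [-181.25, 117.63], [-171.15, -9.14], [-177.46, 177.46]. Speed limits (degrees/s): [159.86, 159.86, 180, 180, 180, 180].

INTERFACE

Orientations are given as a 3x3 rotation matrix whose columns are the frame's x, y, z axes.
In Python, from station import sense, optics, r gives the robot as it stands. The module is installed in compiled form; this text tells all that it offers.
- The arm moves only by the shell command python3 -m pendant 'ROWS' [OPENING]. ROWS is JSON, a list that holds one entry, the list of rows, each a list of 4 numbers: the shift along the tool's x, y, z normalised to -1 to 1, where 1 is 100 mm, then the turn about the tool's z normalised to -1 to 1, where 1 is 2 rad. A call has 1 to 8 rows; each row is the pose to reach, as a shift and turn from the pose commanded when the call began, along the tool's axes at that moment; what a row does not reach only later rows make up. A row lasts 1/10 s, in which the tool goes at most 50 mm and 8.59 degrees, less where a joint would pass 70% of its speed; a pose out of reach is approached as far as the arm can. A call with a number of a shift or a turn outside -1 to 1 is refused whole. A call with a gripper value outside its range is refused whole. OPENING is the closure, from 0 (fully open) to 1 (shut), set as the call begins (- or left out, the last holds). The fingers move at their own pace and stop on an object; the grip force is fixed at half the most. Time passes only in rows, so rows that repeat a pose let the fingers close. It gives the time, the measured TCP pose, the force, the opening and the grip force at its end, in the units of the state.
- sense(): the state, without advancing time (a new reading comes with each control period).
- optics.capture(name): name is "scene" or "top" or "wrist"; returns the picture (384x512x3 uint8, red, green, blue); there is no depth.
- optics.get_calibration(name): a dict with "camera_matrix" (3x3 intrinsics, pixels), "camera_from_world" (4x4, takes a point from world to camera coordinates). Camera axes: x right, y down, z forward; pixel columns grow to the right and rows downward; lengths in m; the calibration is good to about 2 mm. A picture is of the moment at which its call begins: read the wrist's pose just before it. get_calibration takes no time and is no camera call; for the wrist camera it gives the pose at the moment of the call.
- r.finish_job(): hands the job in; it is judged then, once.
The state is a dict: "time_s": time; "joints": joint angles; "joint_velocities": joint speeds; "effort": joint torques, N m; "tcp_pos": TCP position; "ee_rot": TCP orientation; "wrist_force": force on the tool from outside, world axes, zero at the start; "moment": the same for the moment, N m; "gripper_width": opening from 0.0 (shut) to 1.0 (fully open); "gripper_force": force on a finger pad.
Only numpy, scipy, OpenCV 4.12 (cv2) and the standard library are available. Lean on these libraries where they do the work, as an engineer would, in place of code of your own. Each camera call takes 0.05 s, during which the arm holds its last target. There are 200 camera calls.

TASK

Clear up after the test bends: stand both die pins in the long narrow tray, both bent coupons in the wide rectangular tray, and the rubber bumper in the small round dish. Each must end up the way up it stands now, squarely on the floor of its tray, clear of the rim and not on top of another, released and at rest. Leave the hammer head standing where it is.

Things in the scene. Friction and masses are not known exactly. Their poses are not given: they have to be found in the camera images.
- pin_a: First zinc-plated die pin standing on its head: flat round head 26 mm in diameter and 10 mm thick at the bottom, plain shank 16 mm in diameter above it, 62 mm tall in all, about 100 g. Origin: centre of the underside of the head; z runs up the shank. The two pins are alike.
- pin_b: Second zinc-plated die pin standing on its head: flat round head 26 mm in diameter and 10 mm thick at the bottom, plain shank 16 mm in diameter above it, 62 mm tall in all, about 100 g. Origin: centre of the underside of the head; z runs up the shank. The two pins are alike.
- coupon_a: First bent aluminium test coupon (alike): strip 32 mm wide, 4 mm thick, bent 90 degrees at its middle, standing like a tent, bend up, on its two edges. 39 mm high; footprint 74 mm (own y, across the legs) by 32 mm (own x, along the bend); 37 g. Origin: centre of the footprint at the bottom edges; z up. Grip from above across the 32 mm width (along own x), just below the bend.
- coupon_b: Second bent aluminium test coupon (alike): strip 32 mm wide, 4 mm thick, bent 90 degrees at its middle, standing like a tent, bend up, on its two edges. 39 mm high; footprint 74 mm (own y, across the legs) by 32 mm (own x, along the bend); 37 g. Origin: centre of the footprint at the bottom edges; z up. Grip from above across the 32 mm width (along own x), just below the bend.
- bumper: Black rubber bumper, a stout round plug 44 mm in diameter at the foot, tapering to 40 mm at the top, 40 mm tall, about 55 g, with a small metal insert in the top. Origin: centre of its underside; z up.
- hammer_head: Head of a dead blow hammer without its handle, standing on one of its two copper faces: dark steel barrel 42 mm in diameter, 80 mm tall, about 550 g. Not to be moved. Origin: centre of its underside; z up.
- narrow_tray: The long narrow tray. Plain steel tray held fast to the bench, walls and floor 4 mm thick, rim 11 mm above the bench, inner floor 4 mm above the bench. Outside 58 mm (own x) by 138 mm (own y); inside 50 by 130 mm: room for the two pins one beyond the other along y. Origin: centre of its underside, on the bench; z up.
- wide_tray: The wide rectangular tray. Plain steel tray held fast to the bench, walls and floor 4 mm thick, rim 11 mm above the bench, inner floor 4 mm above the bench. Outside 108 (own x) by 148 mm (own y), inside 100 by 140: fits both coupons with their bend lines along its y, one beyond the other, 38 mm either side of the middle. Origin: centre of its underside, on the bench; z up.
- round_dish: The small round dish. Plain steel dish held fast to the bench, walls and floor 4 mm thick, rim 11 mm above the bench, inner floor 4 mm above the bench. Outside diameter 80 mm, inside 72 mm. Origin: centre of its underside, on the bench; z up.
Things that resemble listed ones, but are neither listed nor needed, are in the scene too. Leave any purple or red look-alike of the coupon_b alone.

How it is judged:
By the outcome, as a careful person would: the job done as asked, in the order asked, and still so for the second after the job is handed in, with the robot touching nothing.
It also fails if it takes over 106 s, if anything falls off the work surface, if the arm or the gripper's body presses on something with over 40 N, if the wrist force passes 120 N, or if a joint passes its speed limit or range.

## Working session

There is one attempt and no reset: what is moved stays moved. The work goes in short steps, Python scripts to look and compute and a shell command to move; the robot and the scene stay as the last step left them, time stands still between calls to the robot, and variables do not carry over. Pictures are saved under pics/ and viewed, at most 14 in all, crops included, and the job is handed in when it is done.

```bash
mkdir -p pics; python3 - <<'E'
from station import sense, optics
import cv2,numpy as np
s=sense();print(s['time_s'],s['tcp_pos'],s['ee_rot'],s['gripper_width'])
for n in("top","scene"):
    im=optics.capture(n);cv2.imwrite(f'pics/{n}0.png',im[:,:,::-1]);c=optics.get_calibration(n);print(n,c)
E
```

```text
0.0 [0.1891489  0.59499893 0.19445117] [[ 9.52939591e-01 -3.03159689e-01 -5.81777770e-04]
 [-3.03160234e-01 -9.52937241e-01 -2.11808896e-03]
 [ 8.77214857e-05  2.19478271e-03 -9.99997588e-01]] 1.0006861456851766
top {'camera_matrix': array([[420.89641545,   0.        , 254.19705496],
       [  0.        , 420.89641545, 190.99755724],
       [  0.        ,   0.        ,   1.        ]]), 'camera_from_world': array([[-0.02120355, -0.9996104 , -0.01815085,  0.0715794 ],
       [-0.98747126,  0.02377864, -0.15599709,  0.49516231],
       [ 0.15636791,  0.01461575, -0.98759073,  0.8930366 ],
       [ 0.        ,  0.        ,  0.        ,  1.        ]])}
scene {'camera_matrix': array([[378.4115172 ,   0.        , 250.07347383],
       [  0.        , 378.4115172 , 189.75973049],
       [  0.        ,   0.        ,   1.        ]]), 'camera_from_world': array([[-0.10737191,  0.99411436, -0.01441887, -0.00405461],
       [ 0.6676883 ,  0.0613546 , -0.74190832, -0.29500385],
       [-0.73665705, -0.08928742, -0.67034629,  1.2039296 ],
       [ 0.        ,  0.        ,  0.        ,  1.        ]])}
```

View pics/top0.png

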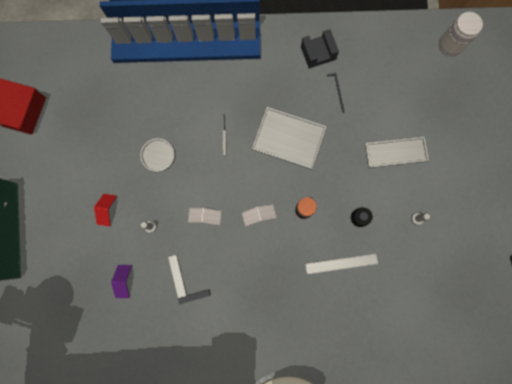

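View pics/scene0.png

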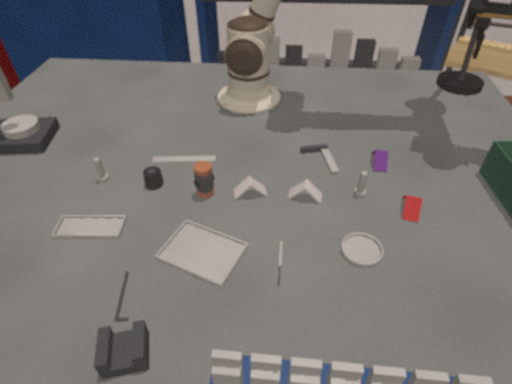

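The top view shows pins at about (149,227) and (421,217), coupons at (205,216) and (259,214), the bumper at (362,217), and the hammer at (307,207). The narrow tray is at (397,152), the wide tray at (290,137) and the dish at (158,155). The red (105,210) and purple (122,281) look-alikes are not the coupons, because the real coupons are the two bare-aluminium tents. I'll confirm this in an enlarged crop.

```bash
cat > h.py <<'E'
import numpy as np,cv2
from station import sense,optics
def ray(n,px,z,c=None):
    c=c or optics.get_calibration(n);T=c['camera_from_world'];R=T[:3,:3];o=-R.T@T[:3,3]
    px=np.atleast_2d(px).astype(float)
    d=np.c_[px,np.ones(len(px))]@np.linalg.inv(c['camera_matrix']).T@R
    return (o+d*((z-o[2])/d[:,2])[:,None])[:,:2]
def blobs(im,box,fn):
    x0,y0,x1,y1=box;m=fn(im[y0:y1,x0:x1].astype(int)).astype(np.uint8)
    cs,_=cv2.findContours(m,cv2.RETR_EXTERNAL,cv2.CHAIN_APPROX_NONE)
    c=max(cs,key=cv2.contourArea);return c[:,0]+[x0,y0]
def rect(P):
    (c,s,a)=cv2.minAreaRect((P*1000).astype(np.float32));return np.round(c,1),np.round(s,1),round(a,1)
E
python3 - <<'E'
from h import *
im=cv2.imread('pics/top0.png')[:,:,::-1]
cr=im[190:240,85:285];a=cv2.resize(cr,None,fx=4,fy=4,interpolation=3)
cr=im[190:240,285:485];b=cv2.resize(cr,None,fx=4,fy=4,interpolation=3)
sc=cv2.imread('pics/scene0.png')[:,:,::-1];c=cv2.resize(sc[140:215,220:420],None,fx=4,fy=4)[:190]
c=cv2.resize(sc[150:210,220:420],None,fx=3,fy=3);c=np.pad(c,((0,0),(0,200),(0,0)))
cv2.imwrite('pics/crop1.png',np.vstack([a,b,c])[:,:,::-1])
print('bench',np.median(im[240:260,200:250].reshape(-1,3),0))
B=lambda t:(lambda x:x.min(2)>t)
for n,box,t,z in(('narrow',(355,125,440,175),115,.011),('wide',(240,95,340,180),115,.011),('dish',(130,128,185,180),115,.011),('cA',(183,200,227,232),125,.0),('cB',(236,200,280,232),125,.0)):
    C=blobs(im,box,B(t));P=ray('top',C+0.0,z);print(n,rect(P),P.min(0),P.max(0),[tuple(map(int,q)) for q in cv2.boxPoints(cv2.minAreaRect(C.astype(np.float32)))])
    if n=='dish':print(cv2.minEnclosingCircle((P*1000).astype(np.float32)))
C=blobs(im,(340,195,385,240),lambda x:x.max(2)<50);print('bump',cv2.boundingRect(C.astype(np.int32)),np.round(ray('top',C.mean(0),.02),4))
for b in((140,215,162,238),(410,205,434,228)):
    C=blobs(im,b,B(115));print('pin',C.mean(0),cv2.boundingRect(C.astype(np.int32)),cv2.contourArea(C.astype(np.int32)))
E
```

```text
bench [114. 115. 110.]
narrow (array([ 586.6, -269.7]), array([ 60.9, 140.3]), 5.0) [ 0.55230299 -0.34072457] [ 0.62075038 -0.19790893] [(364, 141), (425, 134), (428, 160), (367, 167)]
wide (array([627. , -22.4]), array([150.8, 110.8]), 69.6) [ 0.55146994 -0.1100372 ] [0.70331948 0.066056  ] [(250, 148), (265, 104), (326, 125), (312, 169)]
dish (array([592.8, 287.3]), array([80.2, 80.1]), 43.8) [0.55319082 0.24756396] [0.63469416 0.32710585] [(132, 155), (156, 130), (180, 154), (155, 178)]
((593.470703125, 286.36407470703125), 41.25556945800781)
cA (array([449.6, 177. ]), array([75.2, 37. ]), 84.0) [0.42849084 0.14046342] [0.46851749 0.21415216] [(187, 221), (188, 205), (221, 208), (219, 224)]
cB (array([449.9,  52.5]), array([37.4, 75.4]), 13.8) [0.424708   0.01439418] [0.46975183 0.09010227] [(240, 210), (272, 201), (276, 217), (244, 225)]
bump (351, 208, 21, 19) [[ 0.4358 -0.1759]]
pin [142.94444444 224.5       ] (140, 222, 7, 6) 27.0
pin [416.42857143 219.48571429] (412, 213, 12, 12) 34.5
```

View pics/crop1.png

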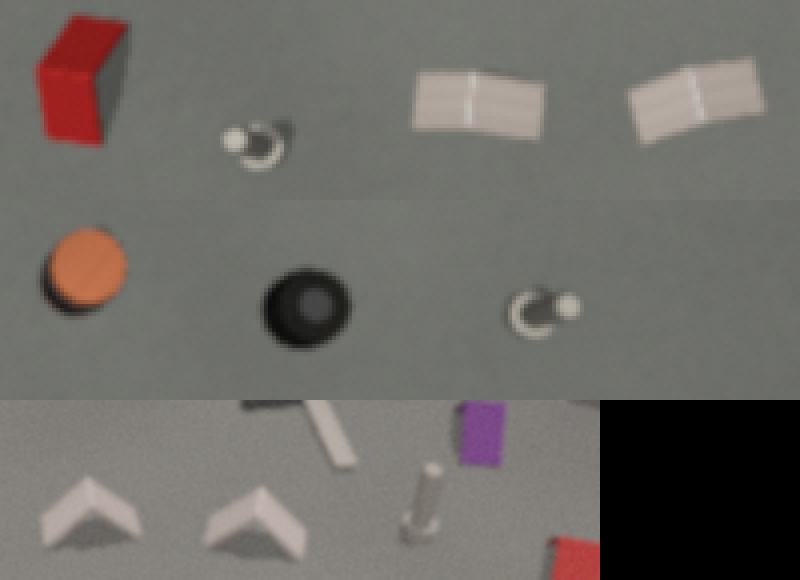

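The crop confirms two bare-aluminium tents, at (205,216) and (259,214), as coupons. The red block is a look-alike and stays put. Head rings and shank tops of both pins are clear. Next I'll compute exact positions.

```bash
python3 - <<'E'
from h import *
o=lambda pts,x0,y0:[((x+.5)/4-.5+x0,(y+.5)/4-.5+y0) for x,y in pts]
p=lambda n,pts,z:print(n,np.round(ray('top',pts,z)*1000,1).tolist())
p('pinL head',o([(257,146)],85,190),.01);p('pinL top',o([(234,140)],85,190),.062)
p('pinR head',o([(536,113)],285,190),.01);p('pinR top',o([(568,107)],285,190),.062)
p('bump top',o([(315,104)],285,190),.040);p('hammer top',o([(88,67)],285,190),.080)
for n,c,r in(('A',[(415,72),(413,128),(545,82),(541,138)],[(473,70),(468,128)]),('B',[(629,91),(642,143),(752,60),(765,112)],[(690,68),(703,125)])):
    P=ray('top',o(c,85,190),.003);Q=ray('top',o(r,85,190),.038);d=Q[0]-Q[1]
    print(n,P.mean(0),Q.mean(0),'len',np.linalg.norm(d),np.linalg.norm((P[0]+P[1]-P[2]-P[3])/2),'ang',np.degrees(np.arctan2(d[1],d[0])),np.degrees(np.arctan2(*( (P[0]+P[1]-P[2]-P[3])[[1,0]])))-90)
# scene check of tall tops
sc=cv2.imread('pics/scene0.png')
q=((432+.5)/3-.5+220,(468-400+.5)/3-.5+150);print('scene pinL top',q,ray('scene',q,.062))
print('scene pinR top',ray('scene',(98,159),.062),'bump',ray('scene',(152,171),.04))
E
```

```text
pinL head [[426.5, 301.3]]
pinL top [[425.8, 299.8]]
pinR head [[431.3, -307.5]]
pinR top [[429.7, -305.2]]
bump top [[436.4, -176.9]]
hammer top [[454.9, -49.7]]
A [0.44764343 0.17637866] [0.44752303 0.17600654] len 0.032154357856467204 0.07427216543677533 ang -5.037489452043138 -5.746004770653329
B [0.44677227 0.05137652] [0.44603143 0.05144516] len 0.03227431588027661 0.07239160364596606 ang 11.48760838006498 12.87306309103397
scene pinL top (363.66666666666663, 172.33333333333334) [[0.42658259 0.29908873]]
scene pinR top [[ 0.43231348 -0.30031815]] bump [[ 0.43773449 -0.17494873]]
```

```bash
cat > to.py <<'E'
import sys;from h import *
x,y,z,w=map(float,sys.argv[1:5]);s=sense();R=s['ee_rot'];yaw=np.degrees(np.arctan2(R[1,0],R[0,0]))
d=R.T@(np.array([x,y,z])-s['tcp_pos']);t=(yaw-w+180)%360-180
print('need',np.round(d*10,3),'turn',round(np.radians(t)/2,3),'| t',s['time_s'],'tcp',np.round(s['tcp_pos'],4),'yaw',round(yaw,1),'w',round(s['gripper_width'],3),'gf',s['gripper_force'])
E
python3 -m pendant '[[[0.4,0.3,0,0.075],[0.8,0.6,0,0.15],[1,0.67,0,0.225],[1,0.67,0,0.3],[1,0.67,0,0.375],[1,0.67,0,0.45],[1,0.67,0,0.525],[1,0.67,0,0.6]]]' 0.4
python3 -m pendant '[[[0.4,-0.3,0,0.03],[0.8,-0.6,0,0.03],[1,-0.8,0,0.03],[1,-0.8,0,0.03]]]'
python3 to.py 0.426 0.300 0.030 -90
```

```text
time_s: 0.9
tcp_pos: [0.2642, 0.5011, 0.195]
ee_rot: [[0.057, -0.998, -0.0], [-0.998, -0.057, -0.001], [0.001, 0.001, -1.0]]
wrist_force: [0.7, 0.1, -0.0]
gripper_width: 0.602
gripper_force: 0.0
time_s: 1.3
tcp_pos: [0.352, 0.4041, 0.1952]
ee_rot: [[-0.001, -1.0, -0.0], [-1.0, 0.001, -0.001], [0.001, 0.0, -1.0]]
wrist_force: [-1.2, -1.1, 0.1]
gripper_width: 0.6
gripper_force: 0.0
need [ 1.038 -0.742  1.653] turn -0.001 | t 1.3 tcp [0.352  0.4041 0.1952] yaw -90.1 w 0.6 gf 0.0
```

```bash

python3 -m pendant '[[[0.4,-0.3,0.2,0],[0.8,-0.6,0.4,0],[1,-0.74,0.7,0],[1,-0.74,0.8,0],[1,-0.74,0.8,0]]]' >/dev/null
python3 to.py 0.426 0.300 0.030 -90
```

```text
need [ 0.054 -0.022  0.836] turn 0.001 | t 1.8 tcp [0.424  0.3057 0.1136] yaw -89.9 w 0.597 gf 0.0
```

```bash

python3 -m pendant '[[[0.04,-0.01,0.2,0],[0.04,-0.01,0.5,0],[0.04,-0.01,0.75,0],[0.04,-0.01,0.83,0],[0.04,-0.01,0.83,0]]]' >/dev/null
python3 to.py 0.426 0.300 0.030 -90
python3 -m pendant '[[[0,0,0,0],[0,0,0,0],[0,0,0,0],[0,0,0,0],[0,0,0,0],[0,0,0,0],[0,0,0,0]]]' 0.95
python3 to.py 0.590 -0.240 0.13 -90
```

```text
need [ 0.039 -0.005  0.024] turn 0.002 | t 2.3 tcp [0.4255 0.3039 0.0324] yaw -89.7 w 0.602 gf 0.0
time_s: 3.0
tcp_pos: [0.4261, 0.3031, 0.0328]
ee_rot: [[0.003, -1.0, 0.001], [-1.0, -0.003, 0.0], [-0.0, -0.001, -1.0]]
wrist_force: [0.4, -1.1, 0.3]
gripper_width: 0.131
gripper_force: 25.3
need [ 5.436 -1.623 -0.974] turn 0.002 | t 3.0 tcp [0.4261 0.3031 0.0328] yaw -89.8 w 0.131 gf 25.318258467887063
```

```bash

python3 -m pendant '[[[0,0,-0.2,0],[0,0,-0.5,0],[0,0,-0.9,0],[0.2,-0.1,-1,0],[0.5,-0.2,-1,0],[0.9,-0.3,-1,0],[1,-0.4,-1,0]]]'
python3 -m pendant '[[[0.3,-0.1,0,0],[0.6,-0.2,0,0],[1,-0.4,0,0],[1,-0.4,0,0]]]' >/dev/null
python3 -m pendant '[[[0.3,-0.1,0,0],[0.6,-0.2,0,0],[1,-0.4,0,0],[1,-0.4,0,0]]]' >/dev/null
python3 -m pendant '[[[0.3,-0.1,0,0],[0.6,-0.2,0,0],[1,-0.35,0,0],[1,-0.35,0,0]]]' >/dev/null
python3 -m pendant '[[[0.3,0,0,0],[0.6,0,0,0],[1,0,0,0],[1,0,0,0]]]' >/dev/null
python3 to.py 0.584 -0.240 0.037 -90
python3 - <<'E'
from h import *
cv2.imwrite('pics/t2.png',optics.capture('top')[:,:,::-1]);cv2.imwrite('pics/w2.png',optics.capture('wrist')[:,:,::-1])
a=cv2.imread('pics/t2.png');b=cv2.imread('pics/w2.png');cv2.imwrite('pics/tw2.png',cv2.resize(np.hstack([a,b]),(800,300)))
E
```

```text
time_s: 3.7
tcp_pos: [0.4652, 0.2, 0.1324]
ee_rot: [[0.001, -1.0, -0.002], [-1.0, -0.001, -0.001], [0.001, 0.002, -1.0]]
wrist_force: [-0.2, 0.2, -0.1]
gripper_width: 0.074
gripper_force: 0.0
need [ 0.412 -0.021  0.951] turn -0.0 | t 5.3 tcp [ 0.582  -0.1988  0.1321] yaw -90.0 w 0.048 gf 0.0
```

View pics/tw2.png

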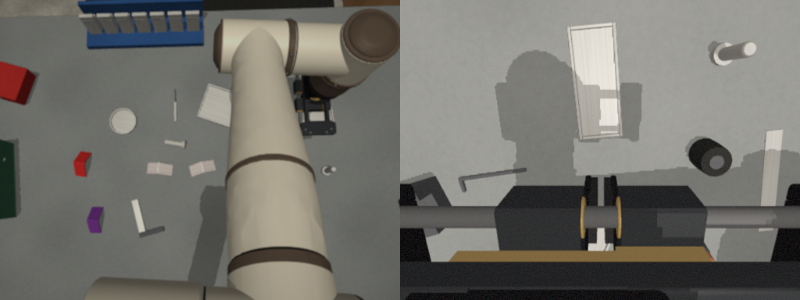

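The first pin slipped out. It now lies on its side near full-frame top pixel (224,183). I need to understand the grip before retrying.

```bash
python3 - <<'E'
from h import *
im=cv2.imread('pics/w2.png');s=sense();c=optics.get_calibration('wrist');T=c['camera_from_world'];K=c['camera_matrix']
R=s['ee_rot'];p=s['tcp_pos']
def pr(P):
    q=K@(T[:3,:3]@P+T[:3,3]);return tuple(int(v) for v in (q[:2]/q[2]).round())
for k,(off,col) in enumerate([((0,0,0),(0,0,255)),((0,0,-.019),(0,255,0)),((0,.02,0),(255,0,0)),((0,-.02,0),(255,0,0)),((.01,0,0),(0,255,255)),((-.01,0,0),(255,0,255))]):
    q=pr(p+R@np.array(off));print(off,q);cv2.circle(im,q,2,col,-1)
im=cv2.resize(im[200:384,150:400],None,fx=3,fy=3);cv2.imwrite('pics/w2c.png',im)
t=cv2.imread('pics/t2.png')[165:205,190:260];cv2.imwrite('pics/w2c.png',np.vstack([cv2.copyMakeBorder(cv2.resize(t,None,fx=6,fy=6)[:,:420],0,0,0,330,0)[:40*6][:0],im]))
c=blobs(cv2.imread('pics/t2.png')[:,:,::-1],(200,170,245,195),lambda x:x.min(2)>125)
print(cv2.boundingRect(c.astype(np.int32)),cv2.contourArea(c.astype(np.int32)),rect(ray('top',c,.013)),c.mean(0))
cv2.imwrite('pics/pinlie.png',cv2.resize(t,None,fx=6,fy=6))
E
```

```text
(0, 0, 0) (256, 226)
(0, 0, -0.019) (256, 238)
(0, 0.02, 0) (286, 226)
(0, -0.02, 0) (226, 226)
(0.01, 0, 0) (256, 212)
(-0.01, 0, 0) (256, 240)
(210, 179, 26, 9) 99.0 (array([521.2, 132.8]), array([58.3, 14.5]), 83.1) [223.41071429 182.76785714]
```

View pics/w2c.png

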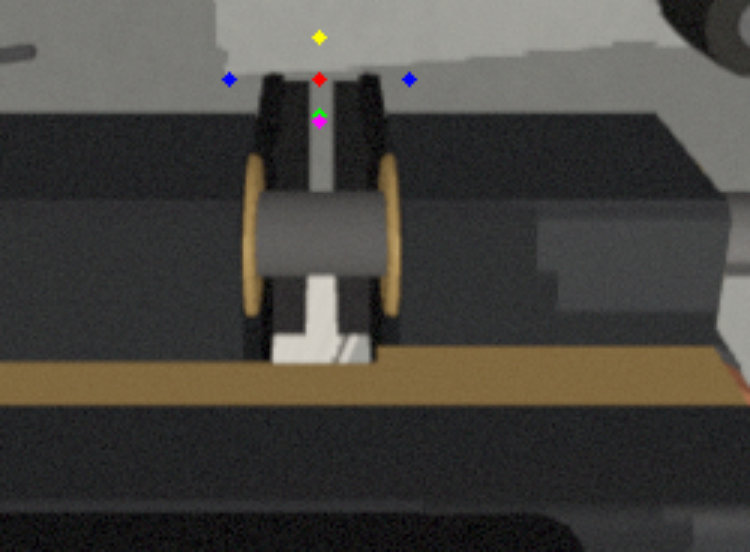

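View pics/pinlie.png

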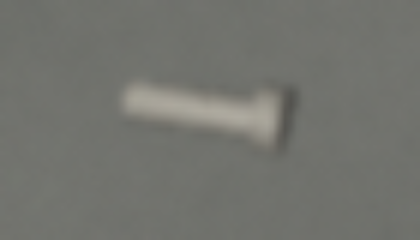

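```bash
python3 - <<'E'
from h import *
im=cv2.imread('pics/w2.png')[:,:,::-1]
c=blobs(im,(385,40,470,90),lambda x:x.min(2)>140);print(cv2.boundingRect(c.astype(np.int32)))
cr=cv2.resize(im[40:90,385:470],None,fx=6,fy=6);cv2.imwrite('pics/pr.png',cr[:,:,::-1])
print(ray('wrist',[(407,66)],.01), ray('wrist',[(448,60)],.062))
C=blobs(im,(200,20,290,182),lambda x:x.min(2)>150);print('tray',rect(ray('wrist',C,.011)))
print(ray('wrist',[(455,199)],.02))
E
```

```text
(385, 40, 85, 50)
[[ 0.43931099 -0.30868421]] [[ 0.43153451 -0.3077106 ]]
tray (array([ 592.4, -274.4]), array([ 84.4, 147.3]), 1.8)
[[ 0.37581494 -0.1795616 ]]
```

View pics/pr.png

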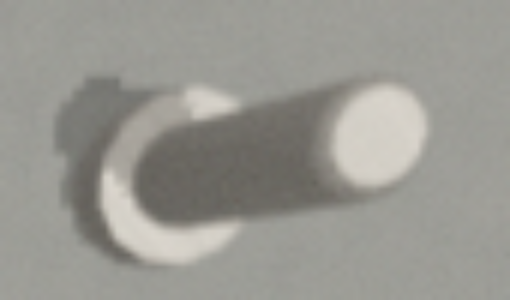

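The wrist view puts the right pin at about (0.431,-0.308), which agrees with the top view. Localisation is fine, so I'll grip lower on the shank and lift gently.

```bash

python3 -m pendant '[[[0.25,0.4,0,0],[0.54,0.76,0,0],[0.54,0.76,0,0]]]' 0.4 >/dev/null
python3 -m pendant '[[[0.25,0.4,0.1,0],[0.54,0.76,0.2,0],[0.54,0.76,0.3,0],[0.54,0.76,0.3,0]]]' >/dev/null
python3 to.py 0.431 -0.307 0.015 -90
```

```text
need [ 0.031 -0.013  0.866] turn 0.001 | t 6.1 tcp [ 0.4299 -0.304   0.1016] yaw -89.8 w 0.566 gf 0.0
```

```bash

python3 -m pendant '[[[0.03,-0.01,0.2,0],[0.03,-0.01,0.5,0],[0.03,-0.01,0.75,0],[0.03,-0.01,0.86,0],[0.03,-0.01,0.86,0],[0.03,-0.01,0.86,0]]]' >/dev/null
python3 to.py 0.431 -0.307 0.015 -90
python3 -m pendant '[[[0,0,0,0],[0,0,0,0],[0,0,0,0],[0,0,0,0],[0,0,0,0],[0,0,0,0]]]' 0.95|tail -3
python3 -m pendant '[[[0,0,0,0],[0,0,0,0],[0,0,0,0],[0,0,0,0]]]' |tail -3
python3 -m pendant '[[[0,0,-0.05,0],[0,0,-0.1,0],[0,0,-0.1,0]]]' |tail -3
python3 -m pendant '[[[0,0,0,0],[0,0,0,0]]]' |tail -3
python3 - <<'E'
from h import *
w=optics.capture('wrist')[:,:,::-1];cv2.imwrite('pics/w3.png',cv2.resize(w[150:384,100:412],None,fx=2,fy=2))
E
```

```text
need [-0.009  0.022  0.024] turn 0.002 | t 6.7 tcp [ 0.4332 -0.3079  0.0175] yaw -89.7 w 0.599 gf 0.0
wrist_force: [0.4, 0.3, 0.4]
gripper_width: 0.171
gripper_force: 30.0
wrist_force: [-0.3, 0.1, 1.3]
gripper_width: 0.174
gripper_force: 30.0
wrist_force: [-0.1, -0.8, -1.3]
gripper_width: 0.171
gripper_force: 30.0
wrist_force: [0.1, -0.9, -0.7]
gripper_width: 0.17
gripper_force: 30.0
```

View pics/w3.png

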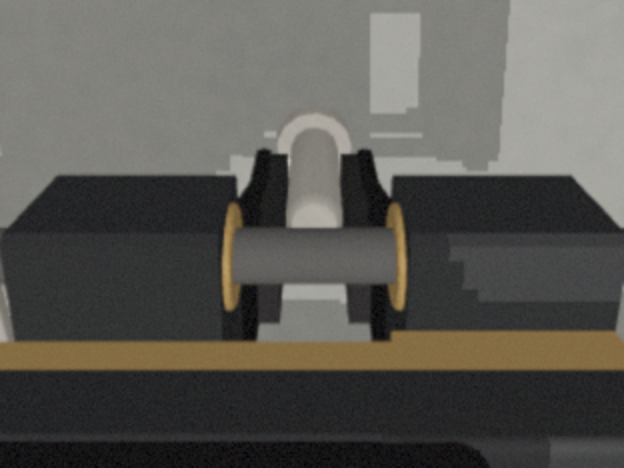

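The pin is held firmly between the pads: width 0.171, 30 N, about 1 N of weight.

```bash

python3 -m pendant '[[[0,-0.1,-0.15,0],[0,-0.2,-0.35,0],[0,-0.4,-0.5,0],[0,-0.6,-0.6,0],[0,-0.8,-0.6,0],[0,-0.8,-0.6,0]]]' |tail -3
python3 -m pendant '[[[0,-0.2,0,0],[0,-0.45,0,0],[0,-0.7,0,0],[-0.05,-0.78,0,0],[-0.05,-0.78,0,0]]]' |tail -3
python3 to.py 0.5895 -0.2995 0.0215 -90
```

```text
wrist_force: [-1.0, 0.1, -1.4]
gripper_width: 0.173
gripper_force: 30.0
wrist_force: [-0.0, 0.2, -0.5]
gripper_width: 0.172
gripper_force: 30.0
need [-0.021 -0.004  0.64 ] turn 0.002 | t 9.35 tcp [ 0.5892 -0.3017  0.0855] yaw -89.8 w 0.172 gf 29.99980448053975
```

```bash

python3 -m pendant '[[[-0.02,0,0.2,0],[-0.02,0,0.4,0],[-0.02,0,0.55,0],[-0.02,0,0.6,0],[-0.02,0,0.62,0],[-0.02,0,0.63,0],[-0.02,0,0.63,0]]]' 
python3 -m pendant '[[[0,0,0.01,0],[0,0,0.01,0]]]'|head -4
```

```text
time_s: 10.05
tcp_pos: [0.59, -0.3008, 0.0244]
ee_rot: [[0.003, -1.0, 0.001], [-1.0, -0.003, -0.0], [0.0, -0.001, -1.0]]
wrist_force: [0.3, 0.7, -0.3]
gripper_width: 0.17
gripper_force: 30.0
time_s: 10.25
tcp_pos: [0.5898, -0.3006, 0.023]
ee_rot: [[0.003, -1.0, 0.001], [-1.0, -0.003, -0.0], [0.0, -0.001, -1.0]]
wrist_force: [-0.6, 0.8, -0.6]
```

```bash

python3 -m pendant '[[[0,0,0.01,0],[0,0,0.015,0],[0,0,0.015,0]]]'|head -4
python3 -m pendant '[[[0,0,0,0],[0,0,0,0],[0,0,0,0],[0,0,0,0],[0,0,0,0],[0,0,0,0]]]' 0.5|tail -3
python3 -m pendant '[[[0,0,-0.3,0],[0,0,-0.7,0],[0,0,-1,0],[0,0,-1,0]]]'|head -2
python3 - <<'E'
from h import *
print(np.round(ray('top',[(213,184),(235,182)],.01),4))
s=sense();print(s['joints'])
w=optics.capture('wrist')[:,:,::-1];cv2.imwrite('pics/w4.png',w)
E
```

```text
time_s: 10.55
tcp_pos: [0.5895, -0.3005, 0.0209]
ee_rot: [[0.003, -1.0, -0.0], [-1.0, -0.003, 0.0], [-0.0, 0.0, -1.0]]
wrist_force: [0.2, 0.5, -1.4]
wrist_force: [-0.2, -0.1, -0.7]
gripper_width: 0.49
gripper_force: 0.0
time_s: 11.55
tcp_pos: [0.5929, -0.302, 0.1272]
[[0.5199 0.1551]
 [0.5233 0.1044]]
[-13.04126624  28.42754034   0.5738077    0.115698   -61.51038481
  13.21180272]
```

View pics/w4.png

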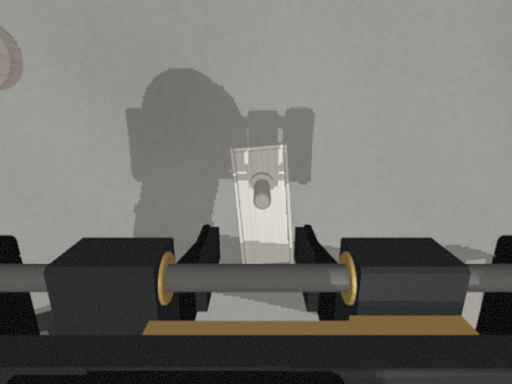

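The standing pin is in the tray at (262,185), upright and clear of the rim. Next is the fallen pin, so I'll re-measure it.

```bash
python3 - <<'E'
from h import *
im=optics.capture('top');cv2.imwrite('pics/t5.png',im[:,:,::-1])
C=blobs(im,(200,168,248,198),lambda x:x.min(2)>128);P=ray('top',C,.011);print(rect(P))
(c,sz,a)=cv2.minAreaRect((P*1000).astype(np.float32));u=np.array([np.cos(np.radians(a)),np.sin(np.radians(a))])*(1 if sz[0]>sz[1] else 0)+np.array([-np.sin(np.radians(a)),np.cos(np.radians(a))])*(0 if sz[0]>sz[1] else 1)
if u[1]<0:u=-u
q=(P*1000-np.array(c))@u;w=(P*1000-np.array(c))@np.array([-u[1],u[0]])
print('axis',u,q.min(),q.max())
for lo in range(-30,30,6):
    k=(q>=lo)&(q<lo+6)
    if k.any():print(lo,w[k].min().round(1),w[k].max().round(1))
E
python3 to.py 0.522 0.148 0.10 -97
```

```text
(array([521.6, 133. ]), array([58.5, 14.5]), 83.1)
axis [0.12051321 0.99271172] -29.231949852221355 29.231942050561646
-30 -7.3 7.1
-24 -6.8 7.3
-18 -3.8 5.8
-12 -5.3 4.2
-6 -5.1 4.6
0 -4.4 5.1
6 -6.3 3.4
12 -5.6 4.1
18 -7.3 2.2
24 -6.8 2.7
need [-4.487  0.666  0.218] turn 0.062 | t 11.65 tcp [ 0.5899 -0.3005  0.1219] yaw -89.8 w 0.503 gf 0.0
```

```bash

python3 -m pendant '[[[-0.3,0.05,0,0],[-0.7,0.1,0,0],[-1,0.15,0,0],[-1,0.15,0,0]]]' 0.55 >/dev/null
python3 -m pendant '[[[-0.4,0.05,0,0],[-0.8,0.1,0,0],[-1,0.15,0,0]]]' >/dev/null
python3 -m pendant '[[[-0.4,0.05,0,0],[-0.8,0.1,0,0],[-1,0.15,0,0]]]' >/dev/null
python3 -m pendant '[[[-0.4,0.05,0,0],[-0.8,0.1,0,0],[-1,0.15,0,0.07],[-1,0.15,0,0.08]]]' >/dev/null
python3 to.py 0.5256 0.151 0.003 -99
```

```text
need [-0.494  0.096  1.169] turn 0.001 | t 13.05 tcp [0.5277 0.1008 0.1199] yaw -98.9 w 0.45 gf 0.0
```

```bash

python3 -m pendant '[[[-0.4,0.1,0.1,0],[-0.5,0.1,0.4,0],[-0.5,0.1,0.7,0],[-0.5,0.1,0.95,0],[-0.5,0.1,0.95,0],[-0.5,0.1,0.95,0]]]' >/dev/null
python3 to.py 0.5256 0.151 0.003 -99
python3 - <<'E'
from h import *
w=optics.capture('wrist')[:,:,::-1];cv2.imwrite('pics/w5.png',w[100:384,80:432])
E
```

```text
need [-0.017  0.013  0.228] turn 0.0 | t 13.65 tcp [0.5266 0.1492 0.0258] yaw -99.0 w 0.45 gf 0.0
```

View pics/w5.png

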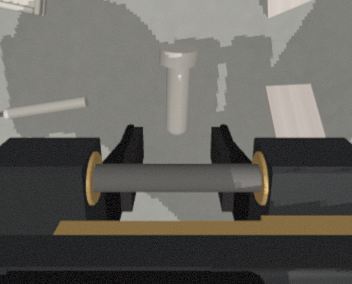

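The pin lies between the fingers, shank tip at crop (177,135) and head away at (178,58). That fits the plan, so I'll descend and grip near the shank tip.

```bash

python3 -m pendant '[[[0,0,0.1,0],[0,0,0.18,0],[0,0,0.22,0],[0,0,0.22,0],[0,0,0.22,0]]]' |tail -3
python3 -m pendant '[[[0,0,0,0],[0,0,0,0],[0,0,0,0],[0,0,0,0],[0,0,0,0],[0,0,0,0]]]' 0.95
python3 -m pendant '[[[0,0,-0.1,0],[0,0,-0.2,0],[0,0,-0.3,0],[0,0,-0.3,0]]]'
python3 - <<'E'
from h import *
w=optics.capture('wrist')[:,:,::-1];cv2.imwrite('pics/w6.png',w[100:384,80:432])
s=optics.capture('scene')[:,:,::-1];cv2.imwrite('pics/s6.png',s)
cv2.imwrite('pics/v6.png',np.hstack([w[100:384,80:432],cv2.resize(s[150:292,220:440],None,fx=2,fy=2)]))
E
```

```text
wrist_force: [0.2, 0.5, 0.8]
gripper_width: 0.449
gripper_force: 0.0
time_s: 14.8
tcp_pos: [0.5263, 0.1502, 0.0041]
ee_rot: [[-0.156, -0.988, 0.0], [-0.988, 0.156, -0.0], [-0.0, -0.0, -1.0]]
wrist_force: [0.1, 0.1, -0.2]
gripper_width: 0.068
gripper_force: 0.0
time_s: 15.2
tcp_pos: [0.5278, 0.151, 0.0363]
ee_rot: [[-0.156, -0.988, 0.004], [-0.988, 0.156, 0.002], [-0.003, -0.004, -1.0]]
wrist_force: [-0.3, -0.1, 0.5]
gripper_width: 0.049
gripper_force: 0.0
```

View pics/v6.png

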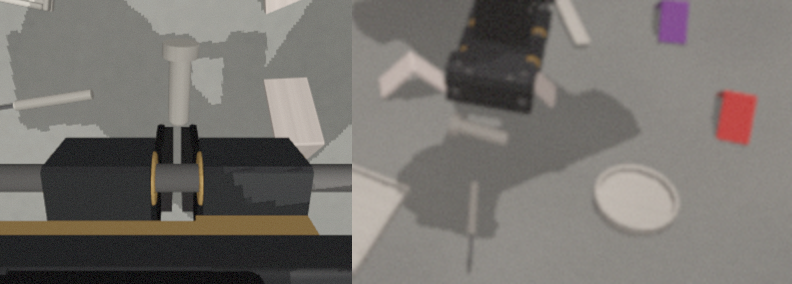

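```bash
python3 - <<'E'
from h import *
c=optics.get_calibration('wrist');print(ray('wrist',[(258,225),(261,148)],.009,c)*1000)
T=c['camera_from_world'].copy();s=sense();R=s['ee_rot'];p=s['tcp_pos'];C0=-T[:3,:3].T@T[:3,3];print('cam in tool',R.T@(C0-p))
# earlier view: camera shifted by tcp difference
d=np.array([.5266,.1492,.0258])-p;c2=dict(camera_matrix=c['camera_matrix'],camera_from_world=T.copy());c2['camera_from_world'][:3,3]=T[:3,3]-T[:3,:3]@d
print(ray('wrist',[(257,235),(258,152)],.009,c2)*1000)
q=lambda P:(lambda v:(v[:2]/v[2]).round(1))(c['camera_matrix']@(T[:3,:3]@P+T[:3,3]))
for z in(0,-.01,-.019,-.03,-.0445):print(z,q(p+R@np.array([0,0,z])))
im=optics.capture('top')
C=blobs(im,(200,168,248,198),lambda x:x.min(2)>128);print(cv2.boundingRect(C.astype(np.int32)),rect(ray('top',C,.011)))
E
```

```text
[[527.00690666 160.27117091]
 [515.83422949 102.8359106 ]]
cam in tool [ 8.00079658e-02  1.07011824e-04 -1.89342992e-01]
[[528.5381542  163.16703311]
 [518.29047196 102.74363146]]
0 [256.6 226.2]
-0.01 [256.6 232.3]
-0.019 [256.6 238.4]
-0.03 [256.6 246.6]
-0.0445 [256.6 259.1]Traceback (most recent call last):
  File "<stdin>", line 10, in <module>
  File "h.py", line 11, in blobs
    c=max(cs,key=cv2.contourArea);return c[:,0]+[x0,y0]
ValueError: max() iterable argument is empty
```

The fingers closed over the shank without contact, since the pads only grip near the grasp point and the lying shank sits too low. The plan is to:
1. Grip the 26 mm head.
2. Prop the shank over the wide tray's rim.
3. Regrip high on the shank.
4. Swing the pin upright.

```bash

python3 -m pendant '[[[0,0,-0.1,0],[0.2,0,-0.1,0],[0.4,0,-0.1,0],[0.4,0,-0.1,0],[0.4,0,-0.1,0],[0.4,0,-0.1,0]]]' 0.55|tail -2
python3 to.py 0.518 0.108 0.003 -99
```

```text
gripper_width: 0.43
gripper_force: 0.0
need [0.031 0.019 0.412] turn 0.0 | t 15.95 tcp [0.5203 0.1108 0.0442] yaw -99.0 w 0.43 gf 0.0
```

```bash

python3 -m pendant '[[[0.02,0.01,0.1,0],[0.02,0.01,0.25,0],[0.02,0.01,0.35,0],[0.02,0.01,0.41,0],[0.02,0.01,0.42,0],[0.02,0.01,0.42,0]]]' |tail -3
python3 to.py 0.518 0.108 0.003 -99
python3 -m pendant '[[[0,0,0.01,0],[0,0,0.01,0],[0,0,0.01,0],[0,0,0.01,0],[0,0,0.01,0],[0,0,0.01,0]]]' 0.95
python3 -m pendant '[[[0,0,-0.1,0],[0,0,-0.2,0],[0,0,-0.25,0],[0,0,-0.25,0],[0,0,-0.25,0]]]'
```

```text
wrist_force: [-0.1, -0.7, -1.0]
gripper_width: 0.445
gripper_force: 0.0
need [ 0.011  0.007 -0.011] turn 0.0 | t 16.55 tcp [0.5189 0.109  0.0019] yaw -99.0 w 0.445 gf 0.0
time_s: 17.15
tcp_pos: [0.5188, 0.1089, 0.0011]
ee_rot: [[-0.156, -0.988, 0.0], [-0.988, 0.156, 0.0], [-0.0, -0.0, -1.0]]
wrist_force: [0.3, -0.7, -0.6]
gripper_width: 0.074
gripper_force: 0.0
time_s: 17.65
tcp_pos: [0.5188, 0.1089, 0.0263]
ee_rot: [[-0.157, -0.988, 0.0], [-0.988, 0.157, 0.0], [-0.0, -0.0, -1.0]]
wrist_force: [0.2, -1.0, -0.4]
gripper_width: 0.053
gripper_force: 0.0
```

```bash
python3 - <<'E'
from h import *
w=optics.capture('wrist')[:,:,::-1]
s=optics.capture('scene')[:,:,::-1];t=optics.capture('top')[:,:,::-1]
cv2.imwrite('pics/w7.png',w);cv2.imwrite('pics/t7.png',t);cv2.imwrite('pics/s7.png',s)
a=cv2.resize(w[60:300,96:416],(800,600))[:300*2]
a=cv2.resize(w[100:290,128:384],(512,380));b=cv2.resize(s[140:235,220:364],(288*2//2,190));c=cv2.resize(t[140:235,150:294],(288,190))
cv2.imwrite('pics/v7.png',np.hstack([a,np.vstack([b,c])]))
E
```

```text
(no output)
```

View pics/v7.png

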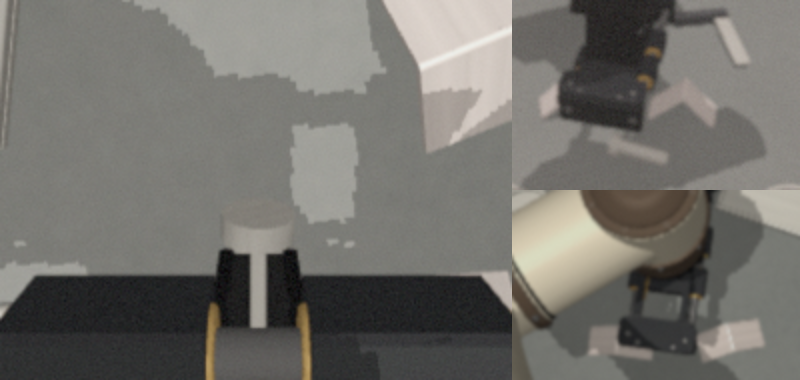

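```bash
python3 - <<'E'
from h import *
c=optics.get_calibration('wrist')
# top-most visible line of head: far rim at top z=.026, near rim (shank side) 
for px,z in(((256,201.5),.026),((256,208),.026),((256,225),.013),((240,215),.02),((275,215),.02)):print(px,z,(ray('wrist',[px],z,c)*1000).round(1))
s=sense();print(s['tcp_pos'])
E
```

```text
(256, 201.5) 0.026 [[516.1  91.4]]
(256, 208) 0.026 [[516.8  95.8]]
(256, 225) 0.013 [[519.6 113. ]]
(240, 215) 0.02 [[528.7 101.2]]
(275, 215) 0.02 [[505.1 104.9]]
[0.51848846 0.10873592 0.02575386]
```

Nothing was gripped even at the head. I'll check where the fingertips really end by touching an empty patch of bench gently.

```bash

python3 -m pendant '[[[0,-0.2,-0.1,0],[0,-0.5,-0.1,0],[0,-0.5,0,0],[0,-0.5,0.2,0],[0,-0.5,0.22,0],[0,-0.5,0.22,0],[0,-0.5,0.22,0]]]'|grep -E 'pos|force'
for k in 1 2 3; do :; done
python3 -m pendant '[[[0,0,0.02,0],[0,0,0.02,0],[0,0,0.02,0]]]'|grep -E 'pos|force'
python3 -m pendant '[[[0,0,0.02,0],[0,0,0.02,0],[0,0,0.02,0]]]'|grep -E 'pos|force'
```

```text
tcp_pos: [0.5683, 0.1012, 0.0045]
wrist_force: [-0.7, 0.1, 0.3]
gripper_force: 0.0
tcp_pos: [0.5683, 0.1012, 0.0025]
wrist_force: [-0.6, -0.3, 0.7]
gripper_force: 0.0
tcp_pos: [0.5681, 0.101, 0.0]
wrist_force: [0.1, -0.3, -0.1]
gripper_force: 0.0
```

```bash

python3 -m pendant '[[[0,0,0.02,0],[0,0,0.02,0],[0,0,0.02,0]]]'|grep -E 'pos|wrist_force'
python3 -m pendant '[[[0,0,0.02,0],[0,0,0.02,0],[0,0,0.02,0]]]'|grep -E 'pos|wrist_force'
```

```text
tcp_pos: [0.5681, 0.101, -0.0021]
wrist_force: [-0.1, -0.3, 0.1]
tcp_pos: [0.5681, 0.101, -0.004]
wrist_force: [-0.4, -0.7, 0.3]
```

```bash

python3 -m pendant '[[[0,0,0.02,0],[0,0,0.02,0],[0,0,0.02,0]]]'|grep -E 'pos|wrist_force'
python3 -m pendant '[[[0,0,0.02,0],[0,0,0.02,0],[0,0,0.02,0]]]'|grep -E 'pos|wrist_force'
```

```text
tcp_pos: [0.5681, 0.101, -0.006]
wrist_force: [-0.3, 0.4, 0.1]
tcp_pos: [0.5681, 0.101, -0.0081]
wrist_force: [-0.3, 0.1, 0.2]
```

```bash

python3 -m pendant '[[[0,0,0.01,0],[0,0,0.02,0],[0,0,0.02,0]]]'|grep -E 'pos|wrist_force'
python3 -m pendant '[[[0,0,0.01,0],[0,0,0.02,0],[0,0,0.02,0]]]'|grep -E 'pos|wrist_force'
```

```text
tcp_pos: [0.568, 0.101, -0.0101]
wrist_force: [0.1, -0.0, 0.0]
tcp_pos: [0.568, 0.101, -0.0122]
wrist_force: [-0.8, -0.7, -0.5]
```

```bash

python3 -m pendant '[[[0,0,0.01,0],[0,0,0.02,0],[0,0,0.02,0]]]'|grep -E 'pos|wrist_force'
python3 -m pendant '[[[0,0,0.01,0],[0,0,0.02,0],[0,0,0.02,0]]]'|grep -E 'pos|wrist_force'
python3 - <<'E'
from h import *
w=optics.capture('wrist');cv2.imwrite('pics/w8.png',w[:,:,::-1])
a=cv2.imread('pics/w7.png')[:,:,::-1]
# compare column brightness along finger at left finger column
for im in(a,w):print([int(v) for v in im[205:250:3,242:250].mean((1,2))],[int(v) for v in im[205:250:3,254:259].mean((1,2))])
E
```

```text
tcp_pos: [0.568, 0.101, -0.0141]
wrist_force: [-0.7, 1.2, -0.0]
tcp_pos: [0.568, 0.101, -0.0161]
wrist_force: [0.6, 0.1, 0.5]
[124, 124, 126, 145, 147, 148, 146, 88, 22, 25, 26, 27, 28, 27, 30] [125, 122, 126, 139, 157, 159, 159, 158, 159, 159, 159, 160, 160, 159, 160]
[121, 120, 120, 121, 120, 119, 118, 74, 20, 25, 27, 27, 26, 26, 29] [122, 122, 121, 120, 122, 120, 121, 122, 122, 121, 120, 120, 121, 120, 119]
```

```bash

python3 -m pendant '[[[0,0,0.01,0],[0,0,0.02,0],[0,0,0.02,0]]]'|grep -E 'pos|wrist_force'
python3 -m pendant '[[[0,0,0.01,0],[0,0,0.02,0],[0,0,0.02,0]]]'|grep -E 'pos|wrist_force'
python3 -c "
from station import sense
s=sense();print(s['time_s'],s['joints'],s['wrist_force'])"
```

```text
tcp_pos: [0.568, 0.101, -0.0181]
wrist_force: [0.5, -0.0, 0.4]
tcp_pos: [0.5681, 0.101, -0.0201]
wrist_force: [-0.1, -0.0, 0.6]
22.15 [ 2.61575452e+01  3.11817684e+01 -2.04151807e+01 -2.11922182e-03
 -3.84216512e+01 -3.51578477e+01] [-0.14331298 -0.02418014  0.56053656]
```

```bash

python3 -m pendant '[[[0,0,0.01,0],[0,0,0.02,0],[0,0,0.02,0]]]'|grep -E 'pos|wrist_force'
```

```text
tcp_pos: [0.568, 0.101, -0.0221]
wrist_force: [0.2, 0.4, -0.7]
```

```bash

python3 -m pendant '[[[0,0,0.01,0],[0,0,0.02,0],[0,0,0.02,0]]]'|grep -E 'pos|wrist_force'
```

```text
tcp_pos: [0.568, 0.101, -0.0241]
wrist_force: [-0.6, 0.3, -0.4]
```

```bash

python3 -m pendant '[[[0,0,0.01,0],[0,0,0.02,0],[0,0,0.02,0]]]'|grep -E 'pos|wrist_force'
```

```text
tcp_pos: [0.568, 0.101, -0.0261]
wrist_force: [-0.3, 0.8, 0.2]
```

```bash

python3 -m pendant '[[[0,0,0.01,0],[0,0,0.02,0],[0,0,0.02,0]]]'|grep -E 'pos|wrist_force'
```

```text
tcp_pos: [0.5683, 0.1011, -0.0266]
wrist_force: [-2.3, -0.5, 9.0]
```

Contact came at a reported z of -0.0265, so the reported height reads 26.5 mm too low. That explains the missed grips, and I'll correct for it from here. Next I'll relocate the fallen pin with the corrected wrist camera.

```bash
cat >> h.py <<'E'
BZ=.0265
def wc():
    c=optics.get_calibration('wrist');T=c['camera_from_world'].copy();T[:3,3]-=T[:3,:3]@np.array([0,0,BZ]);c['camera_from_world']=T;return c
E
sed -i "s/s\['tcp_pos'\])/(s['tcp_pos']+[0,0,BZ]))/; s/np.round(s\['tcp_pos'\],4)/np.round(s['tcp_pos']+[0,0,BZ],4)/" to.py; cat to.py
python3 -m pendant '[[[0,0,-0.3,0],[0,0,-0.6,0],[-0.2,0.2,-0.9,0],[-0.5,0.5,-0.9,0],[-0.5,0.5,-0.9,0],[-0.5,0.5,-0.9,0]]]' 0.5 >/dev/null
python3 - <<'E'
from h import *
c=wc();w=optics.capture('wrist');cv2.imwrite('pics/w9.png',w[:,:,::-1])
g=w.min(2);n,l,st,ce=cv2.connectedComponentsWithStats((g>140).astype(np.uint8))
for i in range(1,n):
    if st[i,4]>150:print(st[i],ce[i].round())
cv2.imwrite('pics/w9c.png',cv2.resize(w[0:240,106:426],None,fx=2.4,fy=2.4)[:,:,::-1])
E
python3 to.py 0.526 0.15 0.002 -99
```

```text
import sys;from h import *
x,y,z,w=map(float,sys.argv[1:5]);s=sense();R=s['ee_rot'];yaw=np.degrees(np.arctan2(R[1,0],R[0,0]))
d=R.T@(np.array([x,y,z])-(s['tcp_pos']+[0,0,BZ]));t=(yaw-w+180)%360-180
print('need',np.round(d*10,3),'turn',round(np.radians(t)/2,3),'| t',s['time_s'],'tcp',np.round(s['tcp_pos']+[0,0,BZ],4),'yaw',round(yaw,1),'w',round(s['gripper_width'],3),'gf',s['gripper_force'])
[    0     0   201   264 32319] [ 68. 124.]
[  143     0   309   161 29022] [284.  56.]
[ 382  112  130  141 8416] [467. 198.]
[ 241  130   32   75 1201] [255. 162.]
[284 149   9  42 247] [288. 170.]
[ 331  161   55   83 3143] [358. 199.]
[454 243  42  21 507] [478. 256.]
[ 31 293  31  41 898] [ 46. 313.]
[ 217  293   72   28 1033] [255. 306.]
[457 293  27  41 698] [469. 309.]
[199 301  45  20 565] [220. 313.]
need [ 0.083 -0.008  0.865] turn 0.0 | t 24.0 tcp [0.5265 0.1583 0.0885] yaw -99.0 w 0.481 gf 0.0
```

View pics/w9c.png

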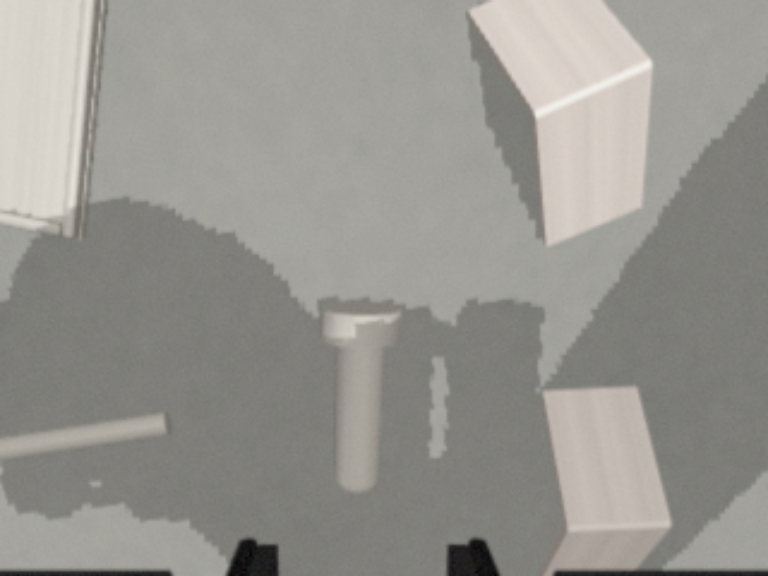

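```bash
python3 - <<'E'
from h import *
c=wc();print(ray('wrist',[(254.8,204)],.01,c)*1000, ray('wrist',[(257,130)],.026,c)*1000, ray('wrist',[(240,138),(273,138)],.018,c)*1000)
# ridges of coupons as check vs top: A ridge far end/near end
print(ray('wrist',[(331,45),(377,27)],.039,c)*1000)
E
```

```text
[[529.85305978 168.87956392]] [[517.15429041 101.20783439]] [[532.45780364 106.22794216]
 [504.95386304 110.5643433 ]]
[[455.50082403  49.3226537 ]
 [422.53240054  42.82586115]]
```

```bash
sed -i 's/^    c=optics.get_calibration(.wrist.);T=.*/    return optics.get_calibration("wrist")/' h.py; python3 - <<'E'
from h import *
c=wc();print(ray('wrist',[(254.8,204)],.009,c)*1000, ray('wrist',[(257,130)],.026,c)*1000, ray('wrist',[(240,138),(273,138)],.018,c)*1000)
print('B ridge',ray('wrist',[(331,45),(377,27)],.039,c)*1000,ray('top',[(257.6,212.7)],.039))
s=sense();R=s['ee_rot'];p=s['tcp_pos'];T=c['camera_from_world'];Rc=T[:3,:3];C0=-Rc.T@T[:3,3]
off=R.T@(C0-p);A=Rc@R  # camera_from_tool rot
# view w4
p4=np.array([.5905,-.301,.1235]);a=np.radians(-89.8);R4=np.array([[np.cos(a),np.sin(a),0],[np.sin(a),-np.cos(a),0],[0,0,-1]])
Rc4=A@R4.T;T4=np.eye(4);T4[:3,:3]=Rc4;T4[:3,3]=-Rc4@(p4+R4@off)
c4=dict(camera_matrix=c['camera_matrix'],camera_from_world=T4)
print('pin in tray',ray('wrist',[(262,183)],.014,c4),ray('wrist',[(262,201)],.066,c4),'tray corners',ray('wrist',[(233,149),(285,146),(291,262),(243,262)],.011,c4))
E
```

```text
[[528.33696498 160.35386245]] [[516.81481386  98.90534949]] [[530.56811448 103.48438862]
 [505.86904672 107.37856027]]
B ridge [[461.98313384  52.65135356]
 [432.67245581  46.87536022]] [[0.4482604  0.05390594]]
pin in tray [[ 0.58505294 -0.30197611]] [[ 0.5858957  -0.29989378]] tray corners [[ 0.61400077 -0.33588943]
 [ 0.56260444 -0.33903074]
 [ 0.55214168 -0.21088411]
 [ 0.6052716  -0.21069826]]
```

```bash

python3 -m pendant '[[[0.05,0,0.2,0.01],[0.09,0,0.5,0.01],[0.09,0,0.75,0.01],[0.09,0,0.84,0.01],[0.09,0,0.85,0.01],[0.09,0,0.85,0.01]]]'|grep -E 'wrist_f' 
python3 to.py 0.526 0.149 0.003 -100
python3 -m pendant '[[[0,0,0,0],[0,0,0,0],[0,0,0,0],[0,0,0,0],[0,0,0,0],[0,0,0,0]]]' 0.95
python3 -m pendant '[[[0,0,-0.05,0],[0,0,-0.1,0],[0,0,-0.15,0],[0,0,-0.15,0]]]'
```

```text
wrist_force: [-0.4, -0.3, 0.7]
need [ 0.003 -0.     0.01 ] turn -0.001 | t 24.6 tcp [0.526  0.1493 0.004 ] yaw -100.2 w 0.498 gf 0.0
time_s: 25.2
tcp_pos: [0.5255, 0.1496, -0.0226]
ee_rot: [[-0.176, -0.984, 0.001], [-0.984, 0.176, 0.0], [-0.0, -0.001, -1.0]]
wrist_force: [0.4, -0.4, 0.9]
gripper_width: 0.169
gripper_force: 30.0
time_s: 25.6
tcp_pos: [0.5257, 0.1497, -0.0071]
ee_rot: [[-0.176, -0.984, 0.002], [-0.984, 0.176, 0.001], [-0.001, -0.001, -1.0]]
wrist_force: [-0.8, -0.4, -0.9]
gripper_width: 0.172
gripper_force: 30.0
```

The pin is gripped. I'll lift it, then ease the grip in small steps so that gravity swings the head down.

```bash
cat > look.py <<'E'
from h import *
import sys
w=optics.capture('wrist');cv2.imwrite(f'pics/{sys.argv[1]}.png',w[:,:,::-1])
C=blobs(w,(225,60,290,224),lambda x:(x.min(2)>100)&(np.abs(x[:,:,0]-x[:,:,2])<200)&(x.max(2)>0)) if 0 else None
# profile down the centre columns and widths of gradient
g=cv2.cvtColor(w,cv2.COLOR_RGB2GRAY)
print([int(v) for v in g[100:230:5,254:260].mean(1)])
print([int(v) for v in g[100:230:5,240:244].mean(1)])
s=sense();print(s['time_s'],s['gripper_width'],s['gripper_force'],s['wrist_force'].round(1),s['moment'].round(3))
E
python3 -m pendant '[[[0,0,-0.1,0],[0,0,-0.25,0],[0,0,-0.38,0],[0,0,-0.38,0],[0,0,-0.38,0]]]'|tail -3
python3 look.py w10
python3 -m pendant '[[[0,0,0,0],[0,0,0,0]]]' 0.85|tail -2
python3 -m pendant '[[[0,0,0,0],[0,0,0,0]]]' 0.83|tail -2
python3 look.py w11
```

```text
wrist_force: [0.3, -1.1, -1.9]
gripper_width: 0.171
gripper_force: 30.0
[165, 164, 165, 162, 163, 164, 164, 140, 127, 126, 124, 130, 129, 130, 204, 166, 164, 164, 165, 165, 165, 165, 165, 165, 164, 165]
[162, 162, 161, 163, 161, 162, 163, 128, 127, 128, 127, 128, 129, 127, 153, 154, 156, 157, 126, 123, 124, 125, 127, 125, 124, 126]
26.15 0.17021852817173944 29.993780372024048 [ 0.2 -0.1 -1.6] [ 0.108 -0.072 -0.078]
gripper_width: 0.17
gripper_force: 30.0
gripper_width: 0.173
gripper_force: 20.2
[165, 165, 164, 162, 162, 164, 164, 140, 126, 126, 125, 130, 129, 130, 205, 168, 164, 164, 165, 165, 165, 165, 165, 165, 166, 165]
[161, 163, 162, 163, 161, 162, 162, 128, 127, 129, 126, 127, 128, 127, 154, 155, 156, 156, 125, 124, 125, 125, 126, 127, 127, 125]
26.6 0.17852593286001536 20.018840341363102 [-0.1 -0.2 -1.6] [ 0.112 -0.063 -0.017]
```

```bash

python3 -m pendant '[[[0,0,0,0],[0,0,0,0]]]' 0.82|tail -2
python3 -m pendant '[[[0,0,0,0],[0,0,0,0]]]' 0.815|tail -2
python3 look.py w12
```

```text
gripper_width: 0.182
gripper_force: 5.1
gripper_width: 0.184
gripper_force: 0.0
[167, 166, 165, 163, 163, 165, 165, 161, 127, 127, 127, 127, 127, 147, 148, 155, 148, 150, 150, 151, 151, 152, 152, 153, 152, 152]
[162, 162, 164, 163, 163, 163, 164, 164, 129, 130, 125, 128, 126, 126, 126, 128, 147, 154, 157, 137, 127, 128, 128, 128, 129, 129]
27.05 0.18466982060085096 0.036542146435181166 [ 0.6 -1.  -0.4] [ 0.089 -0.048  0.01 ]
```

```bash

python3 -m pendant '[[[0,0,0,0]]]' 0.825|tail -3
python3 look.py w13; cp pics/w13.png pics/v13.png
```

```text
wrist_force: [-0.1, 0.2, 0.5]
gripper_width: 0.184
gripper_force: 1.1
[165, 166, 165, 163, 162, 164, 165, 165, 126, 128, 126, 127, 127, 148, 148, 155, 149, 150, 150, 149, 150, 151, 151, 152, 152, 151]
[162, 164, 164, 163, 163, 162, 164, 166, 126, 130, 128, 126, 126, 127, 129, 129, 146, 151, 156, 135, 127, 127, 129, 128, 130, 128]
27.2 0.17893120664434403 1.532438235153677 [ 0.2 -0.7 -0.5] [ 0.092 -0.057 -0.058]
```

```bash
python3 - <<'E'
from h import *
w=cv2.imread('pics/w13.png');g=cv2.cvtColor(w,cv2.COLOR_BGR2GRAY)
for r in range(130,265,5):print(r,''.join(chr(32+min(94,int(v)//3)) if 0 else f'{int(v)//10:3d}' for v in g[r,220:294:3]))
E
```

```text
130  12 12 12 15 16 16 16 16 16 16 16 16 16 16 16 16 16 16 16 16 16 16 16 16 16
135  12 12 12 12 12 16 15 16 16 16 16 16 16 16 16 16 15 16 16 16 16 16 16 16 16
140  12 12 13 12 12 12 13 12 12 12 12 12 12 12 12 12 12 12 12 12 13 16 16 16 16
145  13 13 12 12 12 12 12 13 12 12 12 12 12 13 12 13 12 13 12 12 12 12 12 16 15
150  13 12 12 12 12 12 12 12 12 12 12 12 12 12 13 12 12 12 12 12 12 12 12 12 12
155  12 12 13 12 12 12 12 12 12 12 13 12 13 12 12 12 12 12 12 13 13 12 12 12 12
160  12 12 12 12 12 12 12 12 12 12 12 12 12 12 12 12 12 12 12 12 13 14 12 13 12
165  12 12 12 12 13 13 12 12 12 13 13 14 15 14 14 13 12 13 13 12 12 16 16 16 16
170  12 12 12 13 12 12 12 12 13 14 14 14 15 14 14 14 14 13 12 12 16 16 16 16 16
175  12 12 12 12 12 12 12 12 13 15 15 15 15 15 15 15 13 13 12 13 15 16 15 16 16
180  13 12 12 12 12 13 12 14 15 15 14 14 14 15 14 15 15 15 12 12 13 16 16 16 16
185  12 13 12 12 12 12 12 15 15 12 14 14 15 15 14 13 13 15 15 12 16 16 16 16 16
190  12 12 12 12 12 12 12 15 15 12 14 14 15 15 14 14 13 15 15 12 15 16 16 16 16
195  12 12 12 12 12 12 12 12 15 12 14 14 14 15 14 14 12 14 1
[... 359 characters left out ...]
 12 12 13 11 13 14 15 15 15 15 14 13 12 12 12 13 13 13 12 12
225  12 12 12  3  2 12 13 12 12 13 15 15 15 15 15 14 13 12 12 13  4  3  9 12 12
230  12 12  9  1  2  2  2  3 11 14 15 15 15 15 15 14 13  4  2  3  1  2  2 12 13
235  12 12  2  0  2  2  3  3 11 14 15 15 15 15 15 14 13  4  3  3  1  1  2 12 13
240  12 12  1  2  2  3  3  3 12 14 16 16 16 16 16 15 13  4  3  3  2  2  2  3 12
245  10  2  2  3  2  3  3  2 11 15 15 15 15 15 16 16 13  3  2  3  3  2  1  1  4
250   2  2  2  3  2  2  3  2 12 13 15 15 15 15 15 15 12  3  1  2  3  3  2  2  1
255   2  2  2  2  3  3  3  3 12 12 13 12 12 12 12 12 13  3  2  3  3  3  1  2  2
260   4  0  2  1  3  3  3  3 12 12 12 12 12 12 12 12 13  4  2  2  3  2  2  1  2
```

The rows show the head as a full ring at (256,181) around the shank, whose top is at (256,253). The pin has swung upright, so I'll check whether it is vertical and standing.

```bash
python3 - <<'E'
from h import *
c=wc();s=sense();R=s['ee_rot']
print('tcp',s['tcp_pos']+[0,0,BZ])
for zb in(0,.01,.02):
  h=ray('wrist',[(256,183)],zb+.01,c)[0];t=ray('wrist',[(256,249)],zb+.062,c)[0]
  hw=ray('wrist',[(240,185),(275,185)],zb+.01,c);print(zb,h,t,'offset tool x',((t-h)@R[:2,0]).round(4),'headw',np.linalg.norm(hw[0]-hw[1]))
E
```

```text
tcp [0.52534169 0.14942914 0.05671907]
0 [0.52145174 0.12516664] [0.52575709 0.14992515] offset tool x -0.0251 headw 0.02489410353008306
0.01 [0.52095777 0.1225648 ] [0.52482673 0.14489262] offset tool x -0.0227 headw 0.023705950868150846
0.02 [0.52046381 0.11996296] [0.52389638 0.13986009] offset tool x -0.0202 headw 0.02251779820621863
```

The pin leans about 27° with its head on the bench and the shank tip lightly held. I'll lift with this light grip so it swings to plumb.

```bash

python3 -m pendant '[[[0,0,0,0],[0,0,0,0]]]' 0.825|tail -2
python3 -m pendant '[[[0.02,0,-0.03,0],[0.04,0,-0.06,0],[0.06,0,-0.1,0],[0.08,0,-0.14,0],[0.08,0,-0.14,0]]]' |tail -3
cat > prof.py <<'E'
from h import *
import sys
w=optics.capture('wrist');cv2.imwrite(f'pics/{sys.argv[1]}.png',w[:,:,::-1]);g=cv2.cvtColor(w,cv2.COLOR_RGB2GRAY)
for r in range(150,262,6):print(r,' '.join(f'{int(v)//10:2d}' for v in g[r,226:292:3]))
s=sense();print(s['time_s'],s['tcp_pos']+[0,0,BZ],s['gripper_width'],s['gripper_force'],s['wrist_force'].round(1))
E
python3 prof.py w14
```

```text
gripper_width: 0.177
gripper_force: 2.2
wrist_force: [0.0, 0.4, -0.8]
gripper_width: 0.172
gripper_force: 0.0
150 12 12 12 12 13 13 12 12 12 12 12 12 12 12 12 12 12 12 12 12 12 12
156 12 12 12 12 12 12 12 12 12 12 12 12 12 12 12 12 12 16 16 12 14 14
162 12 12 12 12 12 12 12 12 12 12 12 12 12 12 12 12 12 16 16 16 16 16
168 13 12 12 12 12 12 12 12 12 12 12 12 12 12 12 12 14 15 16 16 16 16
174 13 12 12 12 12 12 12 13 17 18 18 18 18 15 12 12 13 16 16 16 16 16
180 12 12 12 12 12 12 18 18 18 13 11 11 15 18 18 16 12 16 16 16 16 16
186 12 12 12 12 12 17 18 13 15 17 18 17 15 12 18 18 14 16 16 16 16 16
192 12 12 12 12 12 18 13 17 18 18 18 19 19 18 12 18 14 12 16 16 16 16
198 12 12 12 12 12 12 13 17 18 18 18 18 18 18 13 16 12 12 12 15 16 16
204 12 12 12 12 12 12 12 12 14 16 17 17 15 12 12 12 12 12 12 12 12 12
210 12 12 12 12 12 12 12 12 12 13 12 12 12 12 13 12 12 12 13 12 12 12
216 12 12 12 12 12 13 12 12 12 12 12 12 12 12 12 12 12 12 13 12 13 13
222 12 12 13 12 12 12 12 12 12 13 12 13 12 12 12 12 12 12 13 13 12 13
228 12  2  2  2  2  3 12 12 13 12 12 12 12 12 12  4  2  2  1  0  5 12
234  5  0  1  2  3  2 12 12 12 12 12 12 12 12 13  4  2  3  1  1  1 12
240  2  2  2  3  3  2 12 12 12 12 12 12 12 12 12  2  2  3  3  2  2  6
246  2  1  2  2  3  2 12 12 12 12 12 12 12 12 13  3  3  3  3  2  0  0
252  1  2  3  3  3  1 11 12 12 12 12 12 13 13 13  1  2  3  3  3  1  1
258  0  2  3  2  3  2 12 12 12 12 12 12 12 12 12  2  3  2  3  2  1  1
27.95 [0.52419693 0.14150533 0.0712234 ] 0.17943501009635393 0.0 [-0.  -0.  -0.7]
```

The fingers came off the tip, and the picture shows a full head ring at (257,188) with the shank-top disc at (257,195). The pin seems to be standing upright on the bench, so I'll check that numerically.

```bash
python3 - <<'E'
from h import *
w=cv2.imread('pics/w14.png');m=(w[165:212,235:280].min(2)>140).astype(np.uint8);ys,xs=np.nonzero(m);print('bbox',xs.min()+235,xs.max()+235,ys.min()+165,ys.max()+165)
g=cv2.cvtColor(w,cv2.COLOR_BGR2GRAY)
for r in range(168,212,2):print(r,' '.join(f'{int(v)//10:2d}' for v in g[r,238:278:2]))
c=wc()
print(ray('wrist',[(257,188)],.01,c),ray('wrist',[(257,196)],.062,c),ray('wrist',[(241,188),(274,188)],.01,c))
E
python3 to.py 0.519 0.117 0.1 -100
```

```text
bbox 240 279 165 205
168 12 12 12 12 12 12 12 12 12 12 12 12 12 12 12 12 12 12 14 14
170 12 12 12 12 12 12 12 12 12 12 12 12 12 12 12 12 13 12 15 16
172 12 12 12 12 12 12 12 13 15 15 15 14 14 12 12 12 12 12 12 16
174 12 12 12 12 12 14 17 18 18 18 18 18 18 17 13 12 12 12 13 16
176 12 12 12 12 16 18 18 18 18 18 18 18 19 18 18 15 12 12 12 15
178 12 12 12 14 18 18 18 18 18 17 18 18 18 18 18 18 15 12 12 15
180 12 12 13 18 18 18 18 15 12 11 11 11 15 18 18 18 18 13 12 15
182 12 12 18 18 18 18 13 11 12 12 11 12 11 13 18 18 18 17 15 16
184 12 12 18 18 18 14 12 13 14 14 14 13 12 11 17 18 18 18 14 16
186 12 13 18 18 16 12 15 17 18 18 17 17 15 13 12 18 18 18 14 16
188 12 16 18 17 12 15 17 18 19 19 19 18 18 15 12 16 18 19 14 16
190 12 16 18 15 13 17 18 18 18 19 19 19 19 18 13 12 18 18 14 14
192 12 14 18 13 14 18 18 19 19 18 18 19 19 19 15 12 18 18 14 12
194 12 12 18 12 15 18 18 18 18 18 18 18 18 19 17 12 17 18 13 12
196 12 12 17 12 15 18 18 18 18 18 18 18 18 19 17 12 17 16 12 12
198 12 12 14 13 14 18 18 18 18 18 18 18 18 19 15 13 18 13 12 12
200 13 12 12 12 13 17 18 18 18 18 18 18 18 18 14 15 15 12 12 12
202 13 12 12 12 11 14 17 18 18 18 18 18 17 16 12 13 12 12 12 12
204 12 12 12 12 12 12 14 16 17 17 17 16 15 13 12 12 12 12 12 12
206 12 12 12 12 12 12 12 12 14 14 13 13 12 11 12 12 12 12 12 12
208 12 13 13 12 12 12 12 12 12 12 12 12 12 12 12 12 12 12 12 12
210 12 12 12 12 12 12 12 12 12 12 12 12 12 12 12 13 12 12 12 12
[[0.52100151 0.12506574]] [[0.51925936 0.11540716]] [[0.53301504 0.12291882]
 [0.50823899 0.12734652]]
need [ 0.25   0.008 -0.288] turn -0.001 | t 27.95 tcp [0.5242 0.1415 0.0712] yaw -100.1 w 0.179 gf 0.0
```

```bash
python3 -m pendant '[[[0,0,0,0],[0,0,0,0],[0,0,0,0]]]' 0.5|tail -1
python3 - <<'E'
from h import *
w=optics.capture('wrist')[:,:,::-1];cv2.imwrite('pics/w15.png',w);g=cv2.cvtColor(w,cv2.COLOR_BGR2GRAY)
for r in range(150,264,4):print(r,' '.join(f'{int(v)//10:2d}' for v in g[r,228:288:3]))
E
```

```text
gripper_force: 0.0
150 13 13 12 12 13 12 13 12 12 13 12 12 12 12 12 12 12 12 12 12
154 12 12 12 12 13 12 12 13 12 12 12 12 13 12 12 12 12 12 12 12
158 12 12 12 12 12 13 12 12 12 12 12 12 13 12 12 13 12 12 12 14
162 13 12 12 13 12 13 12 13 12 12 12 12 12 13 12 12 13 13 12 15
166 12 12 13 12 12 12 12 12 12 12 12 12 12 13 12 12 12 13 12 13
170 12 12 13 12 12 12 12 12 12 12 12 12 12 12 12 12 12 12 12 14
174 12 12 12 12 13 12 12 13 12 12 12 12 12 12 13 13 12 12 12 15
178 12 13 12 12 12 12 12 14 16 16 16 16 13 12 12 12 12 12 12 15
182 12 12 12 12 12 12 16 16 16 16 16 16 16 16 12 13 13 12 12 13
186 13 12 12 12 13 16 16 14 12 12 13 12 15 16 17 12 12 12 12 15
190 12 12 12 12 15 16 15 12 12 13 13 12 12 16 16 13 12 12 12 16
194 12 12 12 12 16 16 12 13 13 13 13 12 12 16 16 14 12 12 12 14
198 12 12 13 13 13 16 12 12 13 13 13 13 12 14 16 13 12 12 12 15
202 12 12 12 12 12 15 12 12 13 13 13 13 12 12 14 12 12 12 12 13
206 13 13 12 12 12 12 12 13 13 13 13 13 12 12 12 13 12 12 12 12
210 12 12 12 13 12 13 12 13 13 14 13 13 12 12 12 12 12 13 12 13
214 12 13 12 12 13 12 13 14 16 16 16 15 14 12 12 12 13 12 12 12
218 13 13 12 13 13 12 14 16 16 16 17 17 16 13 12 13 12 13 13 12
222 12 12 12 12 13 12 14 16 16 17 16 17 17 13 12 12 12 13 13 12
226 11 12 12 12 12 13 12 16 16 16 17 16 17 12 12 12 12 13 13 11
230  2 12 12 12 12 12 12 12 15 16 16 15 12 12 12 12 12 12 12  4
234  3 12 12 12 12 12 12 12 13 12 13 12 13 12 13 12 12 12 12  3
238  2 12 12 12 12 12 12 12 12 13 12 12 12 13 12 12 12 13 12  2
242  2 12 12 12 12 12 13 12 13 13 12 13 12 12 12 12 12 12 13  2
246  2 11 12 12 13 12 12 12 12 12 13 13 13 13 12 12 13 13 12  2
250  2 11 12 12 12 12 12 12 12 12 12 12 12 12 12 13 13 12 12  2
254  3 11 12 12 12 12 13 12 12 12 13 12 13 12 12 12 13 13 12  2
258  2 12 12 13 12 13 12 12 12 12 13 13 13 12 12 12 12 12 12  2
262  2 12 12 12 12 12 13 12 13 13 12 12 12 12 13 13 13 12 13  4
```

The pin settled and stands: head ring at (256,194), top disc at (257,222), which is the offset a vertical pin should show. I'll grip it properly.

```bash
python3 - <<'E'
from h import *
c=wc();print(ray('wrist',[(256,194)],.01,c),ray('wrist',[(256.5,222)],.062,c))
E
python3 to.py 0.520 0.129 0.014 -100
```

```text
[[0.52203238 0.12934781]] [[0.5219565 0.1312564]]
need [0.129 0.015 0.564] turn -0.001 | t 28.3 tcp [0.5237 0.1415 0.0704] yaw -100.1 w 0.411 gf 0.0
```

```bash

python3 -m pendant '[[[0.06,0,0,0],[0.115,0,0,0],[0.115,0,0.15,0],[0.115,0,0.3,0],[0.115,0,0.45,0],[0.115,0,0.54,0],[0.115,0,0.54,0],[0.115,0,0.54,0]]]' |tail -3
python3 to.py 0.522 0.130 0.016 -100
python3 -m pendant '[[[0,0,0,0],[0,0,0,0],[0,0,0,0],[0,0,0,0],[0,0,0,0],[0,0,0,0],[0,0,0,0]]]' 0.95
python3 -m pendant '[[[0,0,-0.05,0],[0,0,-0.15,0],[0,0,-0.3,0],[0,0,-0.5,0],[0,0,-0.7,0],[0,0,-0.9,0],[0,0,-0.9,0]]]' |tail -3
python3 to.py 0.584 -0.240 0.11 -90
```

```text
wrist_force: [0.1, 0.6, 0.5]
gripper_width: 0.5
gripper_force: 0.0
need [0.001 0.    0.008] turn -0.001 | t 29.1 tcp [0.522  0.1301 0.0168] yaw -100.1 w 0.5 gf 0.0
time_s: 29.8
tcp_pos: [0.5219, 0.1303, -0.0097]
ee_rot: [[-0.176, -0.984, 0.0], [-0.984, 0.176, 0.0], [-0.0, -0.0, -1.0]]
wrist_force: [0.6, -0.1, 2.5]
gripper_width: 0.173
gripper_force: 30.0
wrist_force: [0.5, -0.0, -1.2]
gripper_width: 0.173
gripper_force: 30.0
need [ 3.548 -1.244 -0.007] turn -0.088 | t 30.5 tcp [0.5238 0.1311 0.11  ] yaw -100.1 w 0.173 gf 29.997527086234186
```

```bash

python3 -m pendant '[[[0.2,-0.1,0,-0.03],[0.5,-0.2,0,-0.06],[0.9,-0.3,0,-0.088],[0.9,-0.3,0,-0.088]]]' >/dev/null
python3 -m pendant '[[[0.25,-0.1,0,0],[0.6,-0.2,0,0],[1,-0.25,0,0],[1,-0.25,0,0]]]' >/dev/null
python3 -m pendant '[[[0.25,-0.05,0,0],[0.6,-0.1,0,0],[1,-0.15,0,0],[1,-0.15,0,0]]]' >/dev/null
python3 to.py 0.584 -0.240 0.021 -90
```

```text
need [ 0.733 -0.093  0.847] turn -0.003 | t 31.7 tcp [ 0.5752 -0.1666  0.1057] yaw -90.3 w 0.176 gf 29.996835498895962
```

```bash

python3 -m pendant '[[[0.25,-0.05,0,0],[0.5,-0.09,0,0],[0.73,-0.09,0,0],[0.73,-0.09,0,0],[0.73,-0.09,0.2,0],[0.73,-0.09,0.4,0],[0.73,-0.09,0.6,0],[0.73,-0.09,0.6,0]]]' |tail -3
python3 to.py 0.584 -0.240 0.0208 -90
```

```text
wrist_force: [-0.8, 0.0, 0.1]
gripper_width: 0.177
gripper_force: 30.0
need [ 0.054 -0.028  0.224] turn -0.0 | t 32.5 tcp [ 0.5813 -0.2346  0.0432] yaw -90.0 w 0.177 gf 29.997519888274837
```

```bash

python3 -m pendant '[[[0.04,-0.02,0.08,0],[0.04,-0.02,0.14,0],[0.04,-0.02,0.19,0],[0.04,-0.02,0.21,0],[0.04,-0.02,0.22,0],[0.04,-0.02,0.22,0],[0.04,-0.02,0.22,0]]]' |grep -E 'wrist'
python3 to.py 0.584 -0.240 0.0208 -90
python3 prof.py w16
```

```text
wrist_force: [0.5, 0.3, -1.2]
need [-0.009  0.024  0.041] turn -0.001 | t 33.2 tcp [ 0.5864 -0.2409  0.0249] yaw -90.1 w 0.174 gf 29.997469898953568
150 16 16 11 14 16 16 16 16 16 20 21 22 19 14 21 22 16 16 16 16 16 17
156 16 16 11 16 16 16 16 16 16 16 16 17 17 15 14 16 16 16 16 16 16 17
162 16 16 11 15 16 16 16 16 16 16 16 16 16 14 16 17 16 16 16 16 16 17
168 16 16 16 13 12 15 16 16 16 16 16 13 11 16 16 16 16 16 16 16 16 17
174 16 16 16 16 16 16 15 14 13 13 16 16 16 16 16 16 16 16 16 16 16 16
180 16 16 16 16 16 16 16 16 16 16 16 16 16 16 16 16 16 16 16 16 16 16
186 16 16 16 16 16 16 16 16 16 16 16 16 16 16 16 16 16 16 16 16 16 16
192 16 16 16 16 16 16 16 16 16 16 16 16 16 16 16 16 16 16 16 16 16 16
198 16 16 16 16 16 16 16 16 16 16 16 16 16 16 16 16 16 16 16 16 16 16
204 16 16 16 15 16 16 16 16 16 16 16 16 16 16 16 16 16 16 16 16 16 16
210 16 16 16 15 16 16 16 16 16 13 13 14 14 16 16 16 16 16 16 16 16 16
216 16 16 16 16 16 15 11 11 13 15 15 15 14 12 11 11 16 16 16 16 16 16
222 16 16 16 15 12 14 15 16 16 16 15 16 15 16 16 15 11 16 16 16 16 16
228 16  0  1  3  2  2 15 11 11 12 11 12 11 11 15  4  2  3  2  1  7 16
234  7  1  1  3  2  2 10 11 11 11 11 12 11 11 11  3  2  2  2  1  1 15
240  2  2  2  3  2  3 10 11 12 11 12 12 11 11 11  4  2  3  2  1  1  8
246  0  1  3  3  3  2 10 11 11 11 12 12 11 12 11  6  2  2  3  2  0  1
252  2  3  2  2  2  2 11 11 11 12 12 12 12 12 11  9  2  2  2  3  0  1
258  2  1  3  2  3  4 11 12 11 12 11 12 12 12 12 11  2  2  2  3  2  1
33.25 [ 0.58639471 -0.24081853  0.024894  ] 0.17687084017887944 29.997725805442315 [ 0.8 -0.6 -0.7]
```

```bash

python3 -m pendant '[[[0,0.01,0.01,0],[0,0.02,0.02,0],[0,0.02,0.03,0],[0,0.02,0.03,0]]]' |grep -E 'wrist|pos'
python3 -m pendant '[[[0,0,0.01,0],[0,0,0.01,0],[0,0,0.01,0]]]' |grep -E 'wrist|pos'
```

```text
tcp_pos: [0.5839, -0.2407, -0.0052]
wrist_force: [0.1, 0.4, -1.1]
tcp_pos: [0.5843, -0.2408, -0.0057]
wrist_force: [0.4, 0.2, 0.4]
```

```bash

python3 -m pendant '[[[0,0,0,0],[0,0,0,0],[0,0,0,0],[0,0,0,0],[0,0,0,0],[0,0,0,0]]]' 0.5|tail -2
python3 -m pendant '[[[0,0,-0.2,0],[0,0,-0.5,0],[0,0,-0.8,0],[0,0,-0.95,0],[0,0,-0.95,0]]]' 0.3|tail -3
python3 - <<'E'
from h import *
c=wc();w=optics.capture('wrist');cv2.imwrite('pics/w17.png',w[:,:,::-1]);g=cv2.cvtColor(w,cv2.COLOR_RGB2GRAY)
for r in range(90,262,5):print(r,' '.join(f'{int(v)//10:2d}' for v in g[r,216:300:4]))
E
python3 to.py 0.4465 0.0515 0.09 -78
```

```text
gripper_width: 0.49
gripper_force: 0.0
wrist_force: [0.5, -0.4, 0.2]
gripper_width: 0.693
gripper_force: 0.0
90 13 13 21 21 20 21 20 21 21 21 21 21 21 21 21 22 16 16 15 15 15
95 12 14 16 20 20 21 20 21 21 21 21 21 21 21 21 21 15 18 15 14 14
100 11 15 16 16 20 21 20 21 21 21 21 21 21 21 22 21 17 18 15 15 14
105 11 15 15 16 16 21 21 21 21 21 21 21 21 21 21 22 18 19 15 15 15
110 11 15 15 16 16 16 16 16 16 21 21 21 21 21 22 21 20 19 15 15 14
115 11 15 14 16 16 15 16 15 16 17 21 20 21 22 21 21 20 20 14 14 11
120 11 14 12 16 16 15 16 16 15 11 12 21 16 16 16 16 16 15 11 11 11
125 11 13 12 16 16 15 16 14 14 17 14 11 16 16 16 16 16 15 11 11 11
130 11 11 14 16 16 16 16 12 16 21 22 18 15 16 16 16 16 15 11 11 11
135 11 11 15 15 16 16 16 14 16 20 21 22 15 16 16 16 16 15 11 11 11
140 11 11 16 15 16 16 16 12 16 16 21 14 16 16 16 16 16 15 11 11 11
145 11 11 16 15 16 16 15 16 16 19 21 22 16 16 15 16 16 14 12 11 11
150 11 12 15 14 16 16 15 15 16 21 21 21 16 16 16 16 16 14 12 11 11
155 11 11 14 13 16 16 15 16 16 22 21 22 16 16 16 16 16 14 12 11 11
160 11 12 13 13 16 16 15 16 20 22 21 21 16 16 15 16 16 
[... 753 characters left out ...]
11 12 14 14 19 18 20 20 20 20 20 20 20 21 21 21 21 21 16 15 14
225 11 14 15 14 17 16 20 18 15 15 15 13 13 12 12 13 14 15 14 16 15
230 11 13 14 14 15 16 20 21 20 20 19 18 18 16 15 14 14 14 15 15 15
235 11 12 14 14 15 14 14 15 15 14 14 14 14 14 14 14 14 14 15 15 15
240 11 11 14 15 15 14 14 15 14 14 14 14 14 14 14 14 14 14 15 15 15
245 11 11 14 15 14 14 14 14 14 14 15 14 14 14 14 15 14 14 15 14 14
250 11 11 11 11 11 11 11 11 11 11 11 11 11 11 11 11 11 11 11 11 11
255 11 11 11 11 11 11 11 11 11 11 11 11 11 11 11 11 11 11 11 11 11
260 11 11 11 11 11 11 11 11 11 11 11 11 11 11 11 11 11 11 11 11 11
need [-2.921  1.386  0.261] turn -0.105 | t 35.1 tcp [ 0.5847 -0.2408  0.1165] yaw -90.1 w 0.7 gf 0.0
```

Both pins now stand in the narrow tray. Next is coupon B.

```bash

python3 -m pendant '[[[-0.4,0.1,0,0],[-0.8,0.2,0,0],[-1,0.3,0,0],[-1,0.3,0,0]]]' >/dev/null
python3 -m pendant '[[[-0.4,0.1,0,0],[-0.8,0.2,0,0],[-1,0.4,0,0],[-1,0.4,0,0]]]' >/dev/null
python3 -m pendant '[[[-0.4,0.3,0,-0.05],[-0.8,0.6,0,-0.105],[-0.92,0.69,0,-0.105],[-0.92,0.69,0,-0.105],[-0.92,0.69,0,-0.105]]]' >/dev/null
python3 to.py 0.4465 0.0515 0.010 -78
```

```text
need [-0.005 -0.005  1.053] turn -0.0 | t 36.4 tcp [0.4461 0.051  0.1153] yaw -78.0 w 0.698 gf 0.0
```

```bash

python3 -m pendant '[[[0,0,0.3,0],[0,0,0.6,0],[0,0,0.85,0],[0,0,0.98,0],[0,0,1,0],[0,0,1,0],[0,0,1,0]]]' |grep wrist
python3 to.py 0.4465 0.0515 0.010 -78
python3 -m pendant '[[[0,0,0.04,0],[0,0,0.04,0],[0,0,0.04,0],[0,0,0.04,0],[0,0,0.04,0],[0,0,0.04,0]]]' 0.9
python3 to.py 0.640 0.0137 0.1 -20
```

```text
wrist_force: [0.5, 0.1, -0.1]
need [-0.003 -0.001  0.061] turn -0.001 | t 37.1 tcp [0.4465 0.0512 0.0161] yaw -78.1 w 0.703 gf 0.0
time_s: 37.7
tcp_pos: [0.4457, 0.0516, -0.0147]
ee_rot: [[0.208, -0.978, 0.001], [-0.978, -0.208, 0.0], [-0.0, -0.001, -1.0]]
wrist_force: [0.2, 0.1, 0.5]
gripper_width: 0.363
gripper_force: 30.0
need [ 0.774 -1.823 -0.881] turn -0.506 | t 37.7 tcp [0.4457 0.0516 0.0118] yaw -78.0 w 0.363 gf 30.00002538319677
```

```bash

python3 -m pendant '[[[0,0,-0.1,0],[0,0,-0.3,0],[0,0,-0.55,0],[0,0,-0.75,0],[0,0,-0.75,0]]]' |tail -2
python3 -m pendant '[[[0.1,-0.2,0,-0.07],[0.2,-0.5,0,-0.14],[0.3,-0.8,0,-0.21],[0.39,-0.91,0,-0.28],[0.39,-0.91,0,-0.35],[0.39,-0.91,0,-0.42],[0.39,-0.91,0,-0.49],[0.39,-0.91,0,-0.506]]]' |tail -2
python3 to.py 0.640 0.0137 0.016 -20
```

```text
gripper_width: 0.36
gripper_force: 30.0
gripper_width: 0.361
gripper_force: 30.0
need [ 0.987 -0.165  0.695] turn 0.001 | t 39.0 tcp [0.5417 0.0318 0.0857] yaw -19.9 w 0.361 gf 29.999366914853454
```

```bash

python3 -m pendant '[[[0.3,-0.05,0,0],[0.7,-0.1,0,0],[0.98,-0.16,0,0],[0.98,-0.16,0.1,0],[0.98,-0.16,0.3,0],[0.98,-0.16,0.5,0],[0.98,-0.16,0.6,0],[0.98,-0.16,0.6,0]]]' |tail -2
python3 to.py 0.640 0.0137 0.016 -20
```

```text
gripper_width: 0.361
gripper_force: 30.0
need [ 0.02  -0.012  0.082] turn -0.0 | t 39.8 tcp [0.6378 0.0132 0.0242] yaw -20.1 w 0.361 gf 30.00005290377885
```

```bash

python3 -m pendant '[[[0.01,-0.01,0.03,0],[0.02,-0.01,0.06,0],[0.02,-0.01,0.075,0],[0.02,-0.01,0.08,0],[0.02,-0.01,0.08,0]]]' |grep -E 'pos|wrist'
python3 -m pendant '[[[0,0,0,0],[0,0,0,0],[0,0,0,0],[0,0,0,0],[0,0,0,0]]]' 0.4|grep -E 'pos|wrist|width'
python3 -m pendant '[[[0,0,-0.2,0],[0,0,-0.5,0],[0,0,-0.8,0],[0,0,-0.8,0]]]' 0.3|tail -2
python3 to.py 0.4475 0.176 0.09 -95.5
```

```text
tcp_pos: [0.6424, 0.0138, -0.0077]
wrist_force: [-0.7, -0.4, 0.5]
tcp_pos: [0.6423, 0.0138, -0.0079]
wrist_force: [0.2, -0.7, -0.1]
gripper_width: 0.593
gripper_width: 0.699
gripper_force: 0.0
need [-2.418 -0.842  0.12 ] turn 0.659 | t 41.2 tcp [0.6459 0.0143 0.1038] yaw -20.0 w 0.699 gf 0.0
```

```bash

python3 -m pendant '[[[-0.3,-0.1,0,0.07],[-0.7,-0.3,0,0.14],[-1,-0.4,0,0.21],[-1,-0.4,0,0.28],[-1,-0.4,0,0.35],[-1,-0.4,0,0.42],[-1,-0.4,0,0.49],[-1,-0.4,0,0.56]]]' |tail -2
python3 to.py 0.4475 0.176 0.010 -95.5
```

```text
gripper_width: 0.698
gripper_force: 0.0
need [-1.008  1.05   0.881] turn 0.096 | t 42.0 tcp [0.5617 0.0856 0.098 ] yaw -84.5 w 0.698 gf 0.0
```

```bash

python3 -m pendant '[[[-0.3,0.3,0,0.05],[-0.6,0.7,0,0.096],[-1,1,0,0.096],[-1,1,0,0.096],[-1,1,0,0.096]]]' |tail -1
python3 to.py 0.4475 0.176 0.010 -95.5
python3 -m pendant '[[[0,0.04,0.1,0],[0,0.04,0.4,0],[0,0.04,0.65,0],[0,0.04,0.82,0],[0,0.04,0.86,0],[0,0.04,0.86,0],[0,0.04,0.86,0]]]' |grep wrist
python3 to.py 0.4475 0.176 0.010 -95.5
```

```text
gripper_force: 0.0
need [0.003 0.044 0.886] turn 0.004 | t 42.5 tcp [0.4519 0.1759 0.0986] yaw -95.0 w 0.695 gf 0.0
wrist_force: [-0.5, -0.1, 0.1]
need [-0.006  0.018  0.029] turn 0.002 | t 43.2 tcp [0.4493 0.1753 0.0129] yaw -95.3 w 0.7 gf 0.0
```

```bash

python3 -m pendant '[[[0,0.01,0.02,0],[0,0.01,0.02,0],[0,0.01,0.02,0],[0,0.01,0.02,0],[0,0.01,0.02,0],[0,0.01,0.02,0]]]' 0.9
python3 -m pendant '[[[0,0,-0.1,0],[0,0,-0.3,0],[0,0,-0.55,0],[0,0,-0.8,0],[0,0,-0.9,0],[0,0,-0.9,0]]]' |tail -2
python3 to.py 0.614 -0.0577 0.016 -20
```

```text
time_s: 43.8
tcp_pos: [0.4477, 0.1757, -0.0158]
ee_rot: [[-0.091, -0.996, 0.0], [-0.996, 0.091, 0.0], [-0.0, -0.0, -1.0]]
wrist_force: [-0.0, 1.2, 1.1]
gripper_width: 0.357
gripper_force: 30.0
gripper_width: 0.359
gripper_force: 30.0
need [ 2.181 -1.86   0.86 ] turn -0.656 | t 44.4 tcp [0.4483 0.1762 0.1021] yaw -95.2 w 0.359 gf 29.999861712567508
```

```bash

python3 -m pendant '[[[0.2,-0.2,0,-0.07],[0.5,-0.5,0,-0.14],[0.8,-0.8,0,-0.21],[1,-0.95,0,-0.28],[1,-0.95,0,-0.35],[1,-0.95,0,-0.42],[1,-0.95,0,-0.49],[1,-0.95,0,-0.56]]]' |tail -2
python3 to.py 0.614 -0.0577 0.016 -20
```

```text
gripper_width: 0.36
gripper_force: 30.0
need [1.343 0.647 0.825] turn -0.094 | t 45.2 tcp [0.5319 0.0667 0.0987] yaw -30.8 w 0.36 gf 29.99872550368309
```

```bash

python3 -m pendant '[[[0.3,0.15,0,-0.05],[0.6,0.3,0,-0.094],[0.95,0.5,0,-0.094],[0.95,0.5,0,-0.094],[0.95,0.5,0,-0.094]]]' |tail -1
python3 to.py 0.614 -0.0577 0.016 -20
```

```text
gripper_force: 30.0
need [0.363 0.209 0.824] turn -0.004 | t 45.7 tcp [ 0.5875 -0.0254  0.0985] yaw -20.4 w 0.361 gf 29.999898858368397
```

```bash

python3 -m pendant '[[[0.2,0.1,0,0],[0.36,0.2,0,-0.003],[0.36,0.2,0.1,-0.003],[0.36,0.2,0.3,-0.003],[0.36,0.2,0.5,-0.003],[0.36,0.2,0.65,-0.003],[0.36,0.2,0.72,-0.003],[0.36,0.2,0.72,-0.003]]]' |tail -1
python3 to.py 0.614 -0.0577 0.0147 -20
```

```text
gripper_force: 30.0
need [0.012 0.025 0.122] turn 0.001 | t 46.5 tcp [ 0.6137 -0.055   0.0269] yaw -19.9 w 0.358 gf 30.000042524188757
```

```bash

python3 -m pendant '[[[0.01,0.02,0.04,0],[0.01,0.02,0.08,0],[0.01,0.02,0.1,0],[0.01,0.02,0.11,0],[0.01,0.02,0.115,0],[0.01,0.02,0.115,0]]]' |grep -E 'pos|wrist'
python3 -m pendant '[[[0,0,0,0],[0,0,0,0]]]' |grep -E 'pos|wrist'
```

```text
tcp_pos: [0.6159, -0.0581, -0.0093]
wrist_force: [-0.3, -0.4, 0.6]
tcp_pos: [0.6159, -0.058, -0.0093]
wrist_force: [-0.1, 0.6, -0.3]
```

```bash

python3 -m pendant '[[[0,0,0.01,0],[0,0,0.02,0],[0,0,0.02,0],[0,0,0.02,0]]]' |grep -E 'pos|wrist'
python3 -m pendant '[[[0,0,0,0],[0,0,0,0],[0,0,0,0],[0,0,0,0],[0,0,0,0]]]' 0.4|grep -E 'width|wrist'
python3 -m pendant '[[[0,0,-0.2,0],[0,0,-0.5,0],[0,0,-0.8,0],[0,0,-0.8,0]]]' 0.25|tail -2
python3 to.py 0.4365 -0.176 0.09 -90
```

```text
tcp_pos: [0.6158, -0.058, -0.0115]
wrist_force: [-1.1, -0.5, 0.1]
wrist_force: [0.5, 0.7, -0.1]
gripper_width: 0.591
gripper_width: 0.746
gripper_force: 0.0
need [-1.319  1.733  0.082] turn 0.612 | t 48.6 tcp [ 0.6194 -0.0578  0.1001] yaw -19.9 w 0.746 gf 0.0
```

```bash

python3 -m pendant '[[[-0.2,0.3,0,0.07],[-0.5,0.6,0,0.14],[-0.8,1,0,0.21],[-0.8,1,0,0.28],[-0.8,1,0,0.35],[-0.8,1,0,0.42],[-0.8,1,0,0.49],[-0.8,1,0,0.56]]]' |tail -1
python3 to.py 0.4365 -0.176 0.010 -90
```

```text
gripper_force: 0.0
need [0.443 0.741 0.847] turn 0.048 | t 49.4 tcp [ 0.506  -0.1248  0.0946] yaw -84.4 w 0.747 gf 0.0
```

```bash

python3 -m pendant '[[[0.2,0.4,0,0.048],[0.44,0.74,0,0.048],[0.44,0.74,0,0.048],[0.44,0.74,0.1,0.048],[0.44,0.74,0.1,0.048]]]' |tail -1
python3 to.py 0.4365 -0.176 0.010 -90
python3 - <<'E'
from h import *
c=wc();w=optics.capture('wrist');cv2.imwrite('pics/w18.png',w[:,:,::-1]);C=blobs(w,(180,110,340,225),lambda x:x.max(2)<60);x,y,a,b=cv2.boundingRect(C.astype(np.int32));print(x,y,a,b,cv2.contourArea(C.astype(np.int32)))
E
```

```text
gripper_force: 0.0
need [0.002 0.004 0.737] turn 0.003 | t 49.9 tcp [ 0.437  -0.1758  0.0837] yaw -89.6 w 0.75 gf 0.0
230 173 54 52 1827.0
```

```bash

python3 -m pendant '[[[0,0,0.2,0],[0,0,0.45,0],[0,0,0.65,0],[0,0,0.73,0],[0,0,0.74,0],[0,0,0.74,0]]]' |grep wrist
python3 -m pendant '[[[0,0,0,0],[0,0,0,0],[0,0,0,0],[0,0,0,0],[0,0,0,0],[0,0,0,0]]]' 0.9
python3 -m pendant '[[[0,0,-0.1,0],[0,0,-0.3,0],[0,0,-0.6,0],[0,0,-0.9,0],[0,0,-1,0],[0,0,-1,0]]]' |tail -3
python3 to.py 0.5932 0.2868 0.0145 -90
```

```text
wrist_force: [-0.8, -0.2, -0.2]
time_s: 51.15
tcp_pos: [0.4376, -0.1762, -0.015]
ee_rot: [[0.007, -1.0, 0.001], [-1.0, -0.007, -0.0], [0.0, -0.001, -1.0]]
wrist_force: [-1.3, 0.3, 4.5]
gripper_width: 0.483
gripper_force: 30.0
wrist_force: [0.8, -0.2, -0.4]
gripper_width: 0.485
gripper_force: 30.0
need [-4.619 -1.577  0.986] turn 0.003 | t 51.75 tcp [ 0.4384 -0.1761  0.1125] yaw -89.6 w 0.485 gf 29.999808239517733
```

```bash

python3 -m pendant '[[[-0.1,-0.3,0,0],[-0.3,-0.6,0,0],[-0.6,-0.9,0,0],[-0.9,-1,0,0],[-0.9,-1,0,0]]]' |tail -1
python3 -m pendant '[[[-0.3,-0.2,0,0],[-0.7,-0.4,0,0],[-1,-0.5,0,0],[-1,-0.5,0,0]]]' |tail -1
python3 -m pendant '[[[-0.3,0,0,0],[-0.7,0,0,0],[-1,-0.04,0,0],[-1,-0.04,0,0]]]' |tail -1
python3 -m pendant '[[[-0.3,0,0,0],[-0.7,0,0,0],[-1,0,0,0],[-1,0,0,0]]]' |tail -1
python3 to.py 0.5932 0.2868 0.0155 -90
```

```text
gripper_force: 30.0
gripper_force: 30.0
gripper_force: 30.0
gripper_force: 30.0
need [-0.705 -0.059  0.941] turn 0.005 | t 53.45 tcp [0.5881 0.2163 0.1097] yaw -89.5 w 0.484 gf 30.000093954149634
```

```bash

python3 -m pendant '[[[-0.3,-0.02,0,0],[-0.6,-0.05,0,0],[-0.71,-0.05,0.1,0],[-0.71,-0.05,0.3,0],[-0.71,-0.05,0.55,0],[-0.71,-0.05,0.75,0],[-0.71,-0.05,0.82,0],[-0.71,-0.05,0.82,0]]]' |tail -1
python3 to.py 0.5932 0.2868 0.0155 -90
```

```text
gripper_force: 30.0
need [-0.031 -0.012  0.116] turn 0.003 | t 54.25 tcp [0.5921 0.2837 0.0271] yaw -89.7 w 0.482 gf 29.999818259384483
```

```bash

python3 -m pendant '[[[-0.02,-0.01,0.04,0],[-0.02,-0.01,0.08,0],[-0.02,-0.01,0.1,0],[-0.02,-0.01,0.11,0],[-0.02,-0.01,0.11,0],[-0.02,-0.01,0.11,0]]]' |grep -E 'pos|wrist'
python3 -m pendant '[[[0,0,0.01,0],[0,0,0.01,0],[0,0,0.01,0]]]' |grep -E 'pos|wrist'
```

```text
tcp_pos: [0.5942, 0.2881, -0.0082]
wrist_force: [0.4, 0.2, -0.3]
tcp_pos: [0.5941, 0.288, -0.0094]
wrist_force: [0.6, -0.3, -0.9]
```

```bash

python3 -m pendant '[[[0,0,0.01,0],[0,0,0.02,0],[0,0,0.02,0],[0,0,0.02,0]]]' |grep -E 'pos|wrist'
python3 -m pendant '[[[0,0,0,0],[0,0,0,0],[0,0,0,0],[0,0,0,0],[0,0,0,0]]]' 0.2|grep -E 'width|wrist'
python3 -m pendant '[[[0,0,-0.2,0],[0,0,-0.5,0],[0,0,-0.9,0],[0,0,-1,0]]]'|tail -1
python3 -m pendant '[[[-0.4,0.3,-0.3,0],[-0.8,0.6,-0.5,0],[-1,1,-0.5,0],[-1,1,-0.5,0]]]'|tail -1
python3 -m pendant '[[[-0.4,0.4,0,0],[-0.8,0.8,0,0],[-1,1,0,0],[-1,1,0,0],[-1,1,0,0]]]'|head -2
python3 - <<'E'
from h import *
t=optics.capture('top')[:,:,::-1];s=optics.capture('scene')[:,:,::-1]
cv2.imwrite('pics/tF.png',t);cv2.imwrite('pics/sF.png',s)
a=cv2.resize(t[90:240,130:450],(800,375),interpolation=cv2.INTER_CUBIC);b=cv2.resize(s[140:290,30:400],(555,225),interpolation=cv2.INTER_CUBIC)
cv2.imwrite('pics/F.png',np.vstack([a,np.pad(b,((0,0),(0,245),(0,0)))]))
E
```

```text
tcp_pos: [0.5942, 0.2881, -0.0109]
wrist_force: [-2.3, -0.3, 4.6]
wrist_force: [0.6, -0.5, 0.3]
gripper_width: 0.781
gripper_force: 0.0
gripper_force: 0.0
time_s: 57.35
tcp_pos: [0.3921, 0.4868, 0.1379]
```

View pics/F.png

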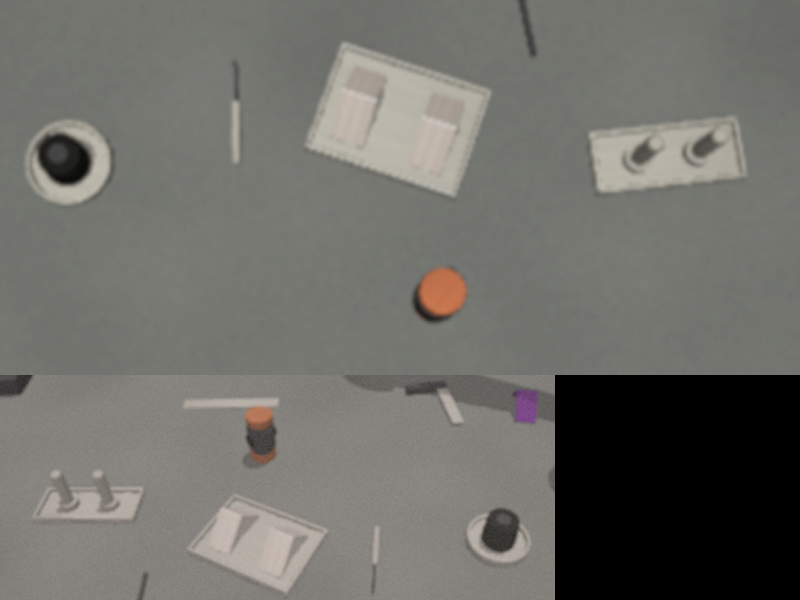

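The final view shows both pins upright in the narrow tray at (645,153) and (708,146). Both tents are in the wide tray with their bends along its length, at (358,105) and (437,130). The bumper is in the dish at (65,160), and the hammer head is unmoved at (442,292).

```bash
python3 -c "
from station import r
print(r.finish_job())"
```

```text
the job is handed in; nothing more can be done
None
```

Job handed in at about 57 s: both pins, both coupons and the bumper stand released in their trays and the hammer head is unmoved; one pin was dropped on the first grip and stood up again before placing.

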